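Thread the barbed elbow into the clamped port

TASK

Take the elbow fitting out of the stand, lower it upright into the port in the vice with its arm a quarter turn counter-clockwise (seen from above) of the rib on the vice jaw, so that its two lugs drop into the slots, and let go. Then push its arm round clockwise, without gripping its square body, until it goes tight and the arm points along the rib, and stop there without overtightening. Leave the other fitting and the things around the work where they are.

Things in the scene. Friction and masses are not known exactly. Their poses are not given: they have to be found in the camera images.
- elbow: steel elbow fitting, the one with a sideways arm, 75 mm high. Origin at the centre of the foot, z up, +x = direction of the arm. Spigot 20 mm across, z 0 to 28; hex flange 38 mm across flats, z 28 to 35; square body 24 x 24 mm, z 35 to 75 (grip it across y, the two faces beside the arm). 0.08 to 0.17 kg. Hangs by its flange in the stand, foot 8 mm above the worktop
- elbow_arm (a point): point on the centre line of the elbow's arm, 50 mm out from the elbow's axis, 59 mm above its foot: a good place to push. The arm is a straight round barb 12 mm thick, level, running along the elbow's +x to 66 mm from the axis
- elbow_lugs (a point): on the elbow's axis, 4 mm above its foot, between its two lugs: round pins 5 mm thick that stick out along the elbow's +x and -x (below the arm and opposite it) to 15 mm from the axis
- port: clamped female fitting: round aluminium port, 52 mm across, in a grey vice on a 150 x 100 x 10 mm plate; it cannot move. Origin on the worktop on the port's axis, z up, +x = direction of the rib. Bore 22 mm wide with two opposite slots for the lugs, at +90 and -90 degrees from the rib (counter-clockwise positive, from above), about 7 degrees of play. Jaws at +x and -x, up to 40 mm high
- port_mouth (a point): centre of the bore in the port's upper face, 50 mm above the worktop; axes as the port's. A springy black washer 41 mm across stands 4 mm proud of the face. Put in at the entry slot, the elbow rests with its foot 19 to 22 mm below this point, leaning up to 5 degrees, and stays there
- port_entry (a point): point 50 mm from the port's axis at +90 degrees from the rib, at face height: over this the elbow's arm must lie when it is put in. From there it screws down clockwise (from above), 3.6 mm per radian: lightly for about 60 degrees until the flange meets the washer (foot 24 mm below the face), then ever stiffer. Put in the other way round it ends pointing away from the rib
- port_rib (a point): outer end of the rib, a straight steel bar 8 mm wide on top of one vice jaw, pointing out from the port's axis; this point is 68 mm from that axis, 45 mm above the worktop. The arm must end above it and along it, 90 degrees clockwise of the entry, foot then 26 mm below the face; turning takes about 8 to 16 N at the arm there, and it stays where it is left
- stand: white stand block, 70 x 160 x 36 mm, fixed; origin under its centre, two 33 mm holes 45 mm either side of it along its own y; a fitting hangs in each, either may be in either hole
- straight: bystander: straight steel barb fitting in the other hole of the stand, same spigot, lugs and flange but the barb goes straight up; top 101 mm above its foot (its origin)
- bench_timer: bystander: small white bench timer, 63 x 66 x 30 mm, origin under its centre
- oil_bottle: bystander: small bottle with a black cap, 30 x 30 x 70 mm, origin under its centre
- coverglass_box: bystander: small cover glass box, 50 x 50 x 20 mm, origin under its centre
There are look-alikes about, which are no part of the job. What is shaped like the elbow but black or green is not meant.

How it is judged:
By the outcome, as a careful person would: the job done as asked, in the order asked, and still so for the second after the job is handed in, with the robot touching nothing.
It also fails if it takes over 61 s, if anything falls off the work surface, if the arm or the gripper's body presses on something with over 40 N, if the wrist force passes 120 N, or if a joint passes its speed limit or range.

ROBOT

A 6-joint arm with a two-finger parallel gripper is mounted at the origin on a cart in front of the work surface, level with it; the furniture and walls round the work are solid. World frame = base frame: x ahead of the robot, y to its left, z up, the work surface at z = 0. Lengths are in m, angles in rad, forces in N, time in s.
With the tool pointing down it reaches from about 0.225 to 0.875 m from the base axis. Payload 3.4 kg.
Tool frame: the origin (TCP) lies on the centre line of the jaws, within the pads' length; the fingertips stand 17 mm ahead of it and the grasp point (between the pads) lies 2 mm behind it (manip.finger_overhang is the distance from the TCP to the fingertips, in m); y points along the fingers, x is the direction in which the jaws open and shut, and the axes are right-handed (so a half turn about y gives the same grasp; the last joint's range is limited). The gripper opens to 85 mm and grips with 20 to 120 N. Pads are 22 mm wide; open, the fingers measure 114 mm over their backs; the gripper's body (76 mm by 85 mm) begins 54 mm behind the grasp point. The pads swing forward as they close: fully open they stand 13 mm farther back than shut.
Start: joints at [1.211, 0.276, 1.505, -0, 1.361, -0.121], TCP at [0.136, 0.559, 0.248] pointing down, gripper open.
Joint ranges: [-2.89, 2.89], [-0.75, 2.08], [0.22, 2.7], [-1.18, 4.32], [0.11, 2.71], [-2.7, 2.7]. Speed limits (rad/s): [2.57, 2.57, 3.14, 3.14, 3.14, 3.14].

INTERFACE

Orientations are given as a unit quaternion [w, x, y, z].
In Python, from rig import manip gives the robot as it stands.
- The arm moves only by the tool arm_command, never from a script. Its argument "commands" is a list of rows, each a list of 3 entries, a list of its own where there are three numbers: the finger opening in cm, from 0 to 8.54, then the shift along the world's x, y, z in cm, then the turn about the world's z in rad. A call has 1 to 12 rows; each row shifts and turns the commanded pose from where the row before left it; what a row does not reach is not made up. A row lasts 1/10 s, in which the tool goes at most 50 mm and 8.59 degrees, less where a joint would pass 70% of its speed; a pose out of reach is approached as far as the arm can. A call with a gripper value outside its range is refused whole. The fingers move at their own pace and stop on an object; "grip_force" is the grip in N (left out, the last holds). Time passes only in rows, so rows that do not move let the fingers close. It gives the time, the measured TCP pose, the force and the opening at its end, in the units of the state.
- manip.get_state(): the state, without advancing time (a new reading comes with each control period).
- manip.get_image(name): name is "scene" or "top"; returns a dict with "pixels" (480x640x3 uint8, red, green, blue), "range_z" (480x640 float32, m along the optical axis (not along the pixel's ray), 0 where there is no reading), "intrinsics" (3x3 intrinsics, pixels), "k1" (the pictures are not rectified: a ray, as slopes to the right and down, at radius r is drawn at 1 + k1 r^2 times it, then the intrinsics apply), "R" (3x3) and "t" (3): a world point X has camera coordinates R X + t. Camera axes: x right, y down, z forward; pixel columns grow to the right and rows downward; lengths in m; the calibration is good to about 2 mm. A picture is of the moment at which its call begins.
- manip.sign_off(): hands the job in, once; it reports no verdict.
The state is a dict: "clock": time; "qpos": joint angles; "qd": joint speeds; "effort": joint torques, N m; "position": TCP position; "ee_rot": TCP orientation; "contact_force": force on the tool from outside, world axes, zero at the start; "moment": the same for the moment, N m; "width": finger opening in m.
Only numpy, scipy, OpenCV 4.12 (cv2) and the standard library are available. Lean on these libraries where they do the work, as an engineer would, in place of code of your own. Each camera call takes 0.05 s, during which the arm holds its last target.

## Working session

There is one attempt and no reset: what is moved stays moved. The work goes in short steps, Python scripts to look and compute and a tool call to move; the robot and the scene stay as the last step left them, time stands still between calls to the robot, and variables do not carry over. Pictures are saved under pics/ and viewed, and the job is handed in when it is done.

Besides the shell and the picture viewer there is one more tool, called after "Call:" by a JSON object that holds its "method" and its "body". arm_command: Moves the arm, as the interface text tells. Its arguments: {"type":"object","properties":{"commands":{"type":"array"},"grip_force":{"type":"number"}},"required":["commands"]}

```bash
mkdir -p pics
cat > h.py <<'E'
from rig import manip
import numpy as np, cv2, pickle
def grab(tag):
    d={}
    for n in("scene","top"):
        d[n]=manip.get_image(n); cv2.imwrite(f"pics/{tag}_{n}.png",d[n]["pixels"][...,::-1])
    pickle.dump(d,open(f"{tag}.pkl","wb")); return d
def rays(im,uv):
    K=im["intrinsics"];p=np.atleast_2d(np.asarray(uv,float))
    s=(p-[K[0,2],K[1,2]])/[K[0,0],K[1,1]]
    q=s.copy()
    for _ in range(30): q=s/(1+im["k1"]*(q**2).sum(1,keepdims=True))
    return q
def onplane(im,uv,z):
    q=rays(im,uv);R=np.array(im["R"]);t=np.array(im["t"]);C=-R.T@t
    d=np.c_[q,np.ones(len(q))]@R
    return C+d*((z-C[2])/d[:,2])[:,None]
def cloud(im):
    v,u=np.mgrid[0:480,0:640];q=rays(im,np.c_[u.ravel(),v.ravel()]);Z=im["range_z"].ravel()
    R=np.array(im["R"]);P=(np.c_[q,np.ones(len(q))]*Z[:,None]-im["t"])@R
    P[Z==0]=np.nan
    return P.reshape(480,640,3)
def proj(im,X):
    c=np.atleast_2d(X)@np.array(im["R"]).T+im["t"];s=c[:,:2]/c[:,2:]
    s=s*(1+im["k1"]*(s**2).sum(1,keepdims=True));K=im["intrinsics"]
    return s*[K[0,0],K[1,1]]+[K[0,2],K[1,2]]
E
python3 - <<'E'
from h import *
d=grab("a")
for n in d:
    im=d[n];R=np.array(im["R"]);print(n,-R.T@im["t"],R.round(2).tolist(),im["k1"],np.array(im["intrinsics"]).tolist())
print(manip.get_state(), manip.finger_overhang)
E
```

```text
scene [-0.10020639 -0.36249969  0.86882059] [[0.56, -0.83, 0.01], [-0.58, -0.4, -0.71], [0.59, 0.39, -0.71]] 0.03138210733823024 [[443.54924587305834, 0.0, 315.6792141592037], [0.0, 443.54924587305834, 234.79119326865495], [0.0, 0.0, 1.0]]
top [0.40119437 0.09987122 1.17586171] [[0.02, -1.0, 0.03], [-0.99, -0.03, -0.14], [0.14, -0.02, -0.99]] -0.10832851022654276 [[481.79331971661406, 0.0, 319.5189687910774], [0.0, 481.79331971661406, 236.79131078972998], [0.0, 0.0, 1.0]]
{'clock': 0.1, 'qpos': array([ 1.21098755e+00,  2.76522320e-01,  1.50599557e+00,  4.18531091e-06,
        1.36068760e+00, -1.21009592e-01]), 'qd': array([-0.00117464, -0.00271979, -0.00399442,  0.00088277,  0.00170276,
       -0.00028495]), 'effort': array([ 3.63145256e-03, -4.17708135e+01, -2.46401703e+01, -4.17106912e-04,
        6.01274820e-03,  2.59223981e-06]), 'position': array([0.13586362, 0.55827193, 0.24753593]), 'ee_rot': array([-0.55570385,  0.5562926 ,  0.43639336, -0.4373701 ]), 'contact_force': array([-0.97328889, -0.31179916, -0.27173824]), 'moment': array([ 0.02612033, -0.00847112, -0.02767139]), 'width': 0.08537772188313007} 0.017
```

View pics/a_scene.png

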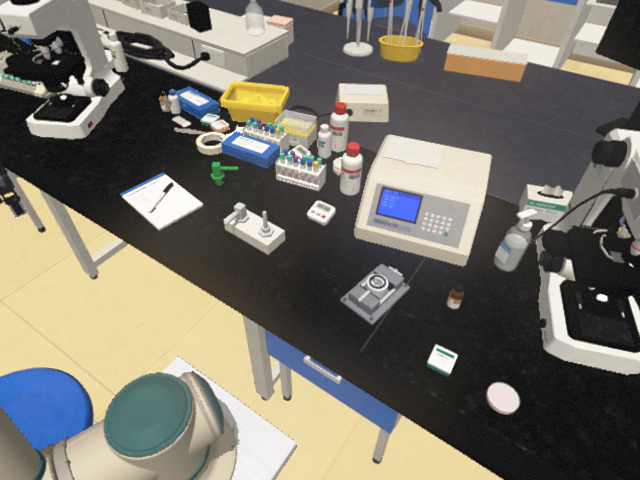

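View pics/a_top.png

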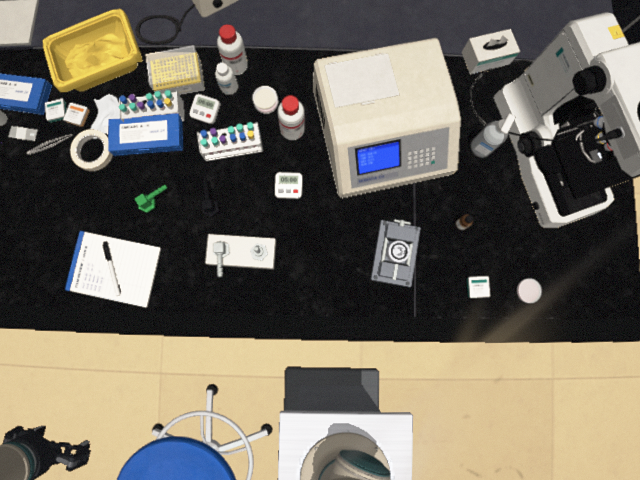

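Run:
```python
from h import *
d=pickle.load(open("a.pkl","rb"))
t=d["top"]["pixels"][...,::-1]; s=d["scene"]["pixels"][...,::-1]
a=cv2.resize(t[220:290,190:290],(400,280),interpolation=cv2.INTER_CUBIC)
b=cv2.resize(t[210:295,360:480][:, :100],(400,340)[:2],interpolation=cv2.INTER_CUBIC)
c=cv2.resize(s[190:260,210:310],(400,280),interpolation=cv2.INTER_CUBIC)
e=cv2.resize(s[255:330,330:430],(400,300),interpolation=cv2.INTER_CUBIC)
o=np.zeros((600,800,3),np.uint8);o[:280,:400]=a;o[:280,400:]=c;o[280:600,:400]=cv2.resize(t[210:290,360:460],(400,320),interpolation=cv2.INTER_CUBIC);o[280:580,400:]=e
cv2.imwrite("pics/crop1.png",o)
```

```text
(no output)
```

View pics/crop1.png

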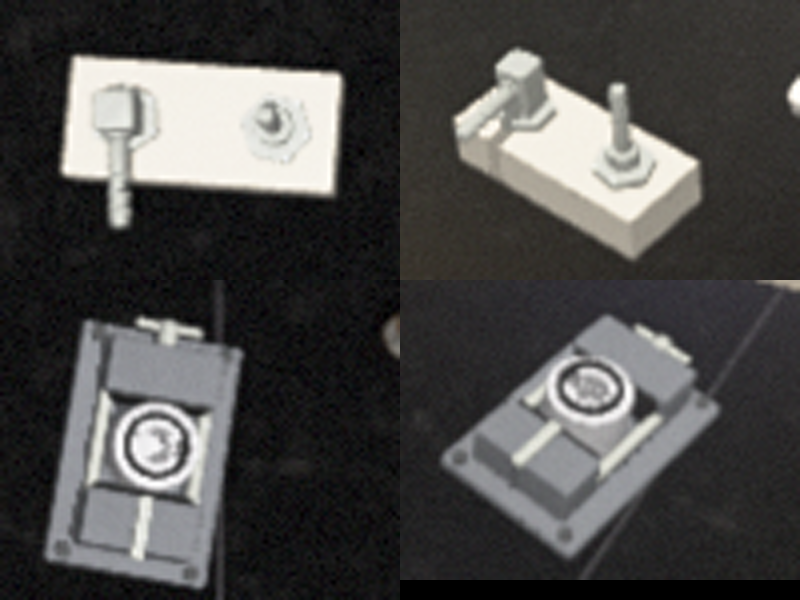

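Run:
```python
from h import *
d=pickle.load(open("a.pkl","rb"))
for n,(su,sv),(pu,pv) in(("top",((190,290),(225,285)),((365,430),(215,292))),("scene",((215,295),(195,255)),((335,415),(260,325)))):
    im=d[n];P=cloud(im)
    S=P[sv[0]:sv[1],su[0]:su[1]].reshape(-1,3);S=S[~np.isnan(S[:,0])]
    m=S[abs(S[:,2]-.036)<.004];print(n,"stand top",cv2.minAreaRect((m[:,:2]*1000).astype(np.float32)),np.median(m[:,2]))
    m=S[S[:,2]>.05];m2=m[m[:,1]>m[:,1].mean()] 
    m2=m[m[:,1]>np.median(S[:,1])]
    t=m2[m2[:,2]>.077];print(len(m2),"bodytop",len(t),t.mean(0),cv2.minAreaRect((t[:,:2]*1000).astype(np.float32)))
    print("arm ext",m2.min(0),m2.max(0))
    Q=P[pv[0]:pv[1],pu[0]:pu[1]].reshape(-1,3);Q=Q[~np.isnan(Q[:,0])]
    print("z hist",np.histogram(Q[:,2],bins=np.arange(-.004,.068,.004)))
    m=Q[Q[:,2]>.0475];m=m[abs(m[:,2]-.051)<.006];print("port",len(m),m.mean(0),cv2.minAreaRect((m[:,:2]*1000).astype(np.float32)), cv2.minEnclosingCircle((m[:,:2]*1000).astype(np.float32)))
    m=Q[abs(Q[:,2]-.01)<.003];print("plate",cv2.minAreaRect((m[:,:2]*1000).astype(np.float32)))
```

```text
top stand top ((529.3955078125, 263.0643310546875), (159.19720458984375, 70.62720489501953), 87.70225524902344) 0.03712217116294452
237 bodytop 110 [0.52959572 0.30799857 0.08369739] ((513.7645263671875, 306.8450622558594), (57.46100616455078, 22.24662208557129), 4.801525592803955)
arm ext [0.46520934 0.29659536 0.05238002] [0.54275671 0.31989263 0.09010564]
z hist (array([ 672, 1491,  364,  539,  352,   39,   33,  116,   92,   70,  309,
        499,  111,  124,  131,   29,    0]), array([-0.004,  0.   ,  0.004,  0.008,  0.012,  0.016,  0.02 ,  0.024,
        0.028,  0.032,  0.036,  0.04 ,  0.044,  0.048,  0.052,  0.056,
        0.06 ,  0.064]))
port 281 [ 0.53459113 -0.11217628  0.05227908] ((520.2681274414062, -110.523193359375), (50.766326904296875, 83.49797058105469), 80.95680236816406) ((518.8510131835938, -118.53543853759766), 44.74564743041992)
plate ((545.6389770507812, -121.47178649902344), (151.05068969726562, 176.56146240234375), 86.65140533447266)
scene stand top ((567.4334716796875, 269.2132568359375), (180.303955078125, 148.848388671875), 87.25667572021484) 0.03724062517907256
217 bodytop 72 [0.52875294 0.30571561 0.08307331] ((529.0654907226562, 306.23443603515625), (27.336631774902344, 24.419090270996094), 10.838767051696777)
arm ext [0.46583165 0.29402973 0.05000292] [0.54429271 0.32024893 0.08702013]
z hist (array([ 565, 2241,  224,  440,  227,   50,   68,  119,  102,   90,  243,
        475,   87,  122,  112,   13,    0]), array([-0.004,  0.   ,  0.004,  0.008,  0.012,  0.016,  0.02 ,  0.024,
        0.028,  0.032,  0.036,  0.04 ,  0.044,  0.048,  0.052,  0.056,
        0.06 ,  0.064]))
port 252 [ 0.5321774  -0.1125942   0.05200902] ((517.3289794921875, -111.04804992675781), (49.99494552612305, 97.61640167236328), 84.90354919433594) ((518.7099609375, -98.29591369628906), 50.06791305541992)
plate ((552.353759765625, -115.03351593017578), (101.1313247680664, 184.74794006347656), 80.67432403564453)
```

Run:
```python
from h import *
d=pickle.load(open("a.pkl","rb"))
for n,(su,sv),(pu,pv) in(("top",((190,290),(225,285)),((365,430),(215,292))),("scene",((215,295),(195,255)),((335,415),(260,325)))):
    im=d[n];P=cloud(im);g=cv2.cvtColor(im["pixels"],cv2.COLOR_RGB2GRAY)
    # body by depth then arm line
    S=P[sv[0]:sv[1],su[0]:su[1]].reshape(-1,3);S=S[~np.isnan(S[:,0])]
    b=np.array([.529,.307])
    t=S[(S[:,2]>.077)&(np.hypot(*(S[:,:2]-b).T)<.02)];print(n,"body",t.mean(0),len(t))
    a=S[(S[:,2]>.058)&(S[:,0]<.51)&(S[:,1]>.28)]
    v=cv2.fitLine((a[:,:2]).astype(np.float32),cv2.DIST_HUBER,0,1e-4,1e-4).ravel();print("arm fit",v,np.degrees(np.arctan2(v[1],v[0])),a.mean(0),"->at body x",v[3]+(b[0]-v[2])*v[1]/v[0])
    # port circle: upsample, bright threshold
    f=8;c=cv2.resize(g[pv[0]:pv[1],pu[0]:pu[1]],None,fx=f,fy=f,interpolation=cv2.INTER_CUBIC)
    th=(c>175).astype(np.uint8)
    for cc in cv2.findContours(th,cv2.RETR_CCOMP,cv2.CHAIN_APPROX_NONE)[0]:
        if cv2.contourArea(cc)<f*f*25: continue
        h=cv2.convexHull(cc);uv=(h.reshape(-1,2)+.5)/f-.5+[pu[0],pv[0]]
        if len(h)<5: continue
        W=onplane(im,uv,.050)[:,:2]*1000
        e=cv2.fitEllipse(W.astype(np.float32));print("contour",cv2.contourArea(cc)/f/f,uv.mean(0).round(1),"W ell",e,"rect",cv2.minAreaRect(W.astype(np.float32)))
    cv2.imwrite(f"pics/port_{n}.png",c)
    # stand outline white
    th=(g[sv[0]:sv[1],su[0]:su[1]]>150).astype(np.uint8)
```

```text
top body [0.53032714 0.30813279 0.08381724] 108
arm fit [0.99413615 0.10813579 0.4868495  0.30330846] 6.207863 [0.4868495  0.30330846 0.07258147] ->at body x 0.30789332109464806
contour 48.9140625 [395.2 271.4] W ell ((487.64605712890625, -104.34667205810547), (10.927459716796875, 41.94557571411133), 81.76178741455078) rect ((487.1252746582031, -104.47640228271484), (9.16048526763916, 38.010169982910156), 81.11273956298828)
contour 120.4296875 [398.4 250.9] W ell ((536.8937377929688, -113.08039855957031), (30.54984474182129, 31.106653213500977), 75.08403015136719) rect ((536.7786865234375, -112.04822540283203), (28.28964614868164, 30.96103858947754), 79.8663558959961)
contour 408.890625 [397.2 250. ] W ell ((532.2605590820312, -123.39474487304688), (57.068172454833984, 74.539306640625), 159.80796813964844) rect ((535.102783203125, -116.5006103515625), (59.00338363647461, 51.74407196044922), 75.38807678222656)
contour 234.7578125 [398.8 252. ] W ell ((536.7421875, -113.12132263183594), (41.84993362426758, 41.940696716308594), 37.157752990722656) rect ((536.511474609375, -113.200256347
[... 764 characters left out ...]
W ell ((514.10986328125, -150.769287109375), (9.755444526672363, 58.225379943847656), 80.85848236083984) rect ((514.5010375976562, -150.10621643066406), (7.286046028137207, 55.500301361083984), 80.9706039428711)
contour 121.625 [378.1 281.8] W ell ((532.5584716796875, -109.86029052734375), (53.62778854370117, 65.36675262451172), 55.3885383605957) rect ((534.9659423828125, -112.32827758789062), (53.288841247558594, 58.02618408203125), 87.1784896850586)
contour 26.0234375 [395.  270.8] W ell ((593.1151733398438, -132.3247833251953), (10.151753425598145, 37.65785217285156), 170.61865234375) rect ((593.2125244140625, -131.99307250976562), (36.97401809692383, 9.992877006530762), 74.0001449584961)
```

View pics/port_top.png

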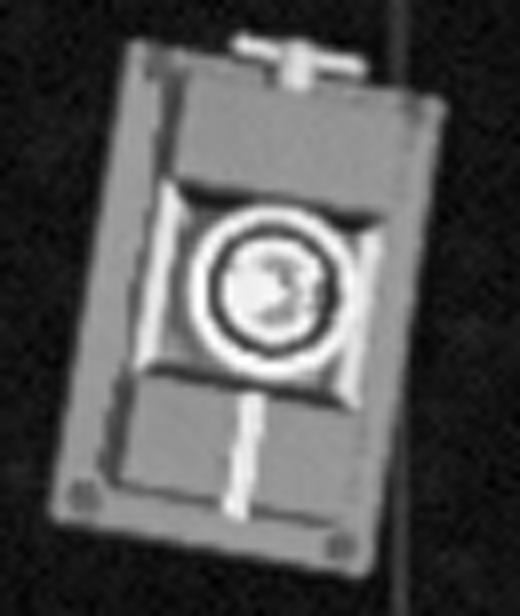

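View pics/port_scene.png

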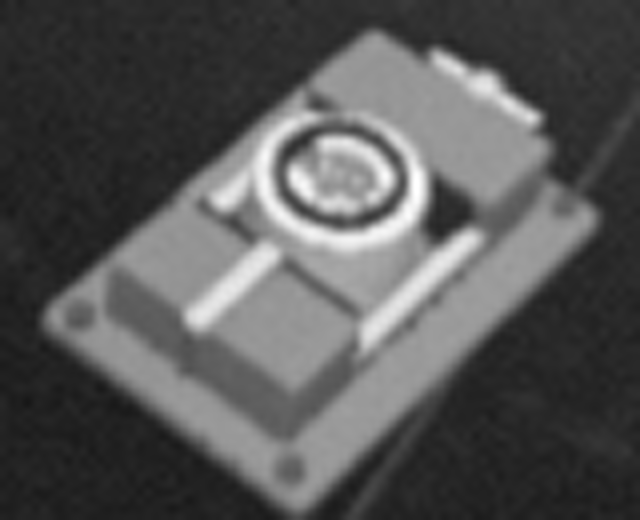

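```bash
cat >> h.py <<'E'
def up(im,box,f=8):
    g=cv2.cvtColor(im["pixels"],cv2.COLOR_RGB2GRAY);u0,v0,u1,v1=box
    return cv2.resize(g[v0:v1,u0:u1],None,fx=f,fy=f,interpolation=cv2.INTER_CUBIC)
E
python3 - <<'E'
from h import *
from scipy.spatial.transform import Rotation as Ro
s=manip.get_state();q=s["ee_rot"];M=Ro.from_quat([q[1],q[2],q[3],q[0]]).as_matrix();print(M.round(3))
d=pickle.load(open("a.pkl","rb"))
im=d["top"];c=up(im,(200,230,250,285),12)
cv2.imwrite("pics/elb_top.png",c)
im=d["scene"];c=up(im,(220,195,270,245),12)
cv2.imwrite("pics/elb_scene.png",c)
# black washer ring in scene
box=(360,265,400,300)
for n,box in(("scene",(355,262,395,298)),("top",(380,235,417,270))):
    im=d[n];c=up(im,box);th=(c<110).astype(np.uint8)
    for cc in cv2.findContours(th,cv2.RETR_EXTERNAL,cv2.CHAIN_APPROX_NONE)[0]:
        if cv2.contourArea(cc)<64*50: continue
        uv=(cc.reshape(-1,2)+.5)/8-.5+box[:2];W=onplane(im,uv,.054)[:,:2]*1000
        print(n,cv2.fitEllipse(W.astype(np.float32)))
E
```

```text
[[ 0.237 -0.001 -0.972]
 [ 0.972 -0.002  0.237]
 [-0.002 -1.     0.   ]]
scene ((535.412353515625, -113.47611999511719), (37.46256637573242, 39.55344009399414), 105.26405334472656)
scene ((555.68798828125, -86.5396957397461), (71.22724151611328, 113.03755187988281), 50.044498443603516)
top ((536.1594848632812, -112.20244598388672), (38.01752471923828, 38.16450881958008), 15.158769607543945)
top ((536.188720703125, -110.61648559570312), (63.83488464355469, 81.15668487548828), 156.03115844726562)
```

View pics/elb_top.png

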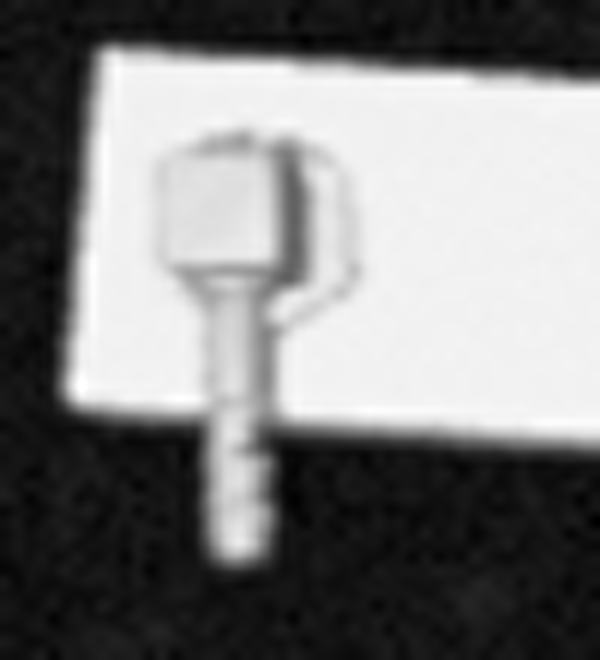

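View pics/elb_scene.png

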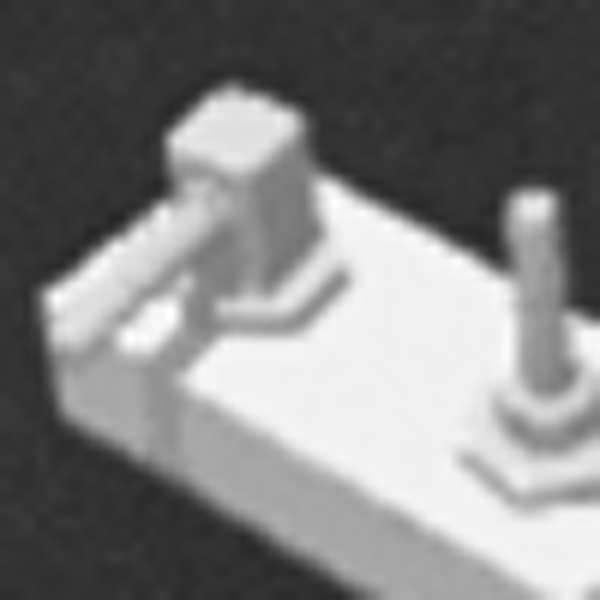

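Run:
```python
from h import *
d=pickle.load(open("a.pkl","rb"))
def T(o,p): return (np.array(p)+.5)/12-.5+o
t=d["top"];s=d["scene"];to=np.array([200,230]);so=np.array([220,195])
print("top face ctr top", onplane(t,T(to,[[218,209]]),.083), "scene",onplane(s,T(so,[[236,131]]),.083))
a=onplane(t,T(to,[[237,320],[240,540],[240,567]]),.067);print(a)
v=a[1]-a[0];print(np.degrees(np.arctan2(v[1],v[0])))
f=onplane(t,T(to,[[160,150],[277,150],[277,268],[165,268]]),.083);print(f)
# scene arm: upper edge tip (42,293)->(165,200); lower (68,348)->(225,235)
a=onplane(s,T(so,[[55,318],[205,212]]),.067);v=a[0]-a[1];print(a,np.degrees(np.arctan2(v[1],v[0])))
```

```text
top face ctr top [[0.53073145 0.30820832 0.083     ]] scene [[0.53119413 0.30793283 0.083     ]]
[[0.51120409 0.30645589 0.067     ]
 [0.46887026 0.30373792 0.067     ]
 [0.46369957 0.30348204 0.067     ]]
-176.32647014005232
[[0.54175071 0.31992201 0.083     ]
 [0.54236066 0.29751331 0.083     ]
 [0.51975222 0.29635284 0.083     ]
 [0.51916078 0.31774143 0.083     ]]
[[0.47418517 0.31252818 0.067     ]
 [0.51921706 0.30892444 0.067     ]] 175.4245838642808
```

Call:
{"method": "arm_command", "body": {"commands": [[8.5,[3.3,-2.1,0],-0.14],[8.5,[3.3,-2.1,0],-0.14],[8.5,[3.3,-2.1,0],-0.14],[8.5,[3.3,-2.1,0],-0.14],[8.5,[3.3,-2.1,0],-0.14],[8.5,[3.3,-2.1,0],-0.14],[8.5,[3.3,-2.1,0],-0.14],[8.5,[3.3,-2.1,0],-0.14],[8.5,[3.3,-2.1,0],-0.14],[8.5,[3.3,-2.1,0],-0.14],[8.5,[3.3,-2.1,0],-0.14],[8.5,[3.2,-1.9,0],-0.14]], "grip_force": 40}}

```text
clock: 1.3
position: [0.5321, 0.3074, 0.2478]
ee_rot: [-0.696, 0.696, -0.125, 0.124]
contact_force: [-1.2, -0.1, -0.2]
width: 0.0851
```

Call:
{"method": "arm_command", "body": {"commands": [[8.5,[0,0,0],-0.14],[8.5,[0,0,0],-0.14],[8.5,[0,0,0],-0.14],[8.5,[0,0,0],-0.14],[8.5,[0,0,0],-0.14],[8.5,[0,0,0],-0.14],[8.5,[0,0,0],-0.14],[8.5,[0,0,0],-0.14],[8.5,[0,0,0],0],[8.5,[0,0,0],0]]}}

```text
clock: 2.3
position: [0.5308, 0.3086, 0.2479]
ee_rot: [-0.525, 0.526, -0.473, 0.473]
contact_force: [-0.2, 0.3, 0.3]
width: 0.0851
```

```bash
cat >> h.py <<'E'
from scipy.spatial.transform import Rotation as Ro
def st():
    s=manip.get_state();q=s["ee_rot"];M=Ro.from_quat([q[1],q[2],q[3],q[0]]).as_matrix()
    print("t",s["clock"],"p",(s["position"]*1000).round(1),"jawyaw",np.degrees(np.arctan2(M[1,0],M[0,0])).round(2),"app",M[:,1].round(3),"F",np.round(s["contact_force"],1),"M",np.round(s["moment"],2),"w",round(s["width"]*1000,1),"q",s["qpos"].round(2)); return s
E
python3 -c "
from h import *;st()"
```

```text
t 2.3 p [530.8 308.6 247.9] jawyaw -83.95 app [-0.001 -0.    -1.   ] F [-0.2  0.3  0.3] M [ 0.01 -0.02  0.01] w 85.1 q [ 0.41  0.34  1.42 -0.    1.39  1.88]
```

Call:
{"method": "arm_command", "body": {"commands": [[8.5,[0,0,-2.5],-0.035],[8.5,[0,0,-3],0],[8.5,[0,0,-3],0],[8.5,[0,0,-3],0],[8.5,[0,0,-2.5],0],[8.5,[0,0,-2.1],0],[8.5,[0,0,-1],0],[8.5,[0,0,-1],0],[8.5,[0,0,0],0],[8.5,[0,0,0],0]]}}

```text
clock: 3.3
position: [0.5316, 0.309, 0.068]
ee_rot: [0.517, -0.516, 0.482, -0.483]
contact_force: [-0.8, -0.2, -0.5]
width: 0.0851
```

Run:
```python
from h import *
st();d=grab("b")
o=np.hstack([cv2.resize(d["top"]["pixels"][200:300,170:290],(400,333)),cv2.resize(d["scene"]["pixels"][150:270,200:320],(400,333))])
cv2.imwrite("pics/b.png",o[...,::-1])
```

```text
t 3.3 p [531.6 309.   68. ] jawyaw -86.09 app [ 0.001  0.    -1.   ] F [-0.8 -0.2 -0.5] M [0.03 0.09 0.  ] w 85.1 q [ 0.41  0.48  1.67 -0.    0.99  1.92]
```

View pics/b.png

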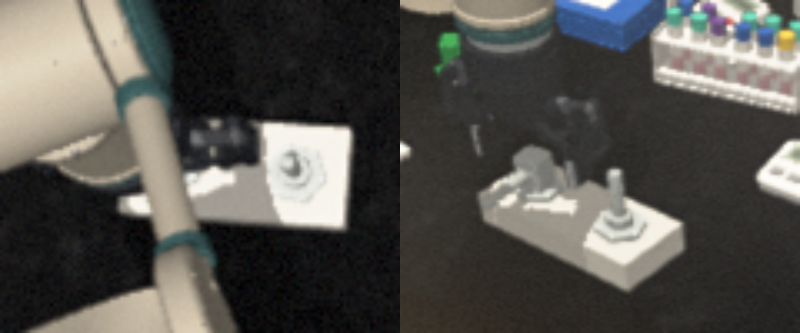

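The crop shows the open fingers on either side of the elbow's square body (scene, crop about (530,165)), clear of the straight fitting. Closing.

Call:
{"method": "arm_command", "body": {"commands": [[0,[0,0,0],0],[0,[0,0,0],0],[0,[0,0,0],0],[0,[0,0,0],0],[0,[0,0,0],0],[0,[0,0,0],0],[0,[0,0,0],0],[0,[0,0,0],0],[0,[0,0,0],0],[0,[0,0,0],0]], "grip_force": 50}}

```text
clock: 4.4
position: [0.5312, 0.3087, 0.0676]
ee_rot: [0.517, -0.517, 0.483, -0.483]
contact_force: [0.4, -0.4, 3.6]
width: 0.0236
```

```bash
python3 -c "
from h import *;st()"
```

```text
t 4.4 p [531.2 308.7  67.6] jawyaw -86.12 app [ 0. -0. -1.] F [ 0.4 -0.4  3.6] M [-0.1   0.03  0.02] w 23.6 q [ 0.41  0.48  1.67 -0.    0.99  1.92]
```

Call:
{"method": "arm_command", "body": {"commands": [[0,[0,0,0.5],0],[0,[0,0,1],0],[0,[0,0,1.5],0],[0,[0,0,2],0],[0,[0,0,2],0],[0,[0,0,2],0],[0,[0,0,2],0],[0,[0,0,0],0],[0,[0,0,0],0]]}}

```text
clock: 5.3
position: [0.5309, 0.3087, 0.1773]
ee_rot: [0.517, -0.517, 0.483, -0.483]
contact_force: [-0.4, 0.3, -1.4]
width: 0.0234
```

```bash
python3 -c "
from h import *;st()"
```

```text
t 5.3 p [530.9 308.7 177.3] jawyaw -86.11 app [ 0.  0. -1.] F [-0.4  0.3 -1.4] M [-0.01 -0.02  0.  ] w 23.4 q [ 0.41  0.38  1.53 -0.    1.23  1.92]
```

Call:
{"method": "arm_command", "body": {"commands": [[0,[0.05,-2,0],0.06],[0,[0.05,-3.7,0],0.116],[0,[0.05,-3.7,0],0.117],[0,[0.05,-3.7,0],0.117],[0,[0.05,-3.7,0],0.117],[0,[0.05,-3.7,0],0.117],[0,[0.05,-3.7,0],0.117],[0,[0.05,-3.7,0],0.117],[0,[0.05,-3.7,0],0.117],[0,[0.05,-3.7,0],0.117],[0,[0,-3.7,0],0.117],[0,[0,-3.1,0],0.117]]}}

```text
clock: 6.5
position: [0.5349, -0.1139, 0.1757]
ee_rot: [0.705, -0.705, 0.055, -0.053]
contact_force: [0.4, 0.1, -1.0]
width: 0.0235
```

Call:
{"method": "arm_command", "body": {"commands": [[0,[0,0,-1],0],[0,[0,0,-1],0],[0,[0,0,0],0],[0,[0,0,0],0],[0,[0,0,0],0]]}}

```text
clock: 7.0
position: [0.5362, -0.1113, 0.1573]
ee_rot: [0.705, -0.705, 0.055, -0.055]
contact_force: [0.0, -0.4, -0.4]
width: 0.0236
```

Run:
```python
from h import *
st();d=grab("c")
o=np.hstack([cv2.resize(d["top"]["pixels"][200:300,340:460],(400,333),interpolation=2),cv2.resize(d["scene"]["pixels"][220:340,320:440],(400,333),interpolation=2)])
cv2.imwrite("pics/c.png",o[...,::-1])
```

```text
t 7.0 p [ 536.2 -111.3  157.3] jawyaw -8.92 app [ 0.  0. -1.] F [ 0.  -0.4 -0.4] M [-0.02  0.    0.02] w 23.6 q [-0.33  0.3   1.71  0.    1.13 -0.18]
```

View pics/c.png

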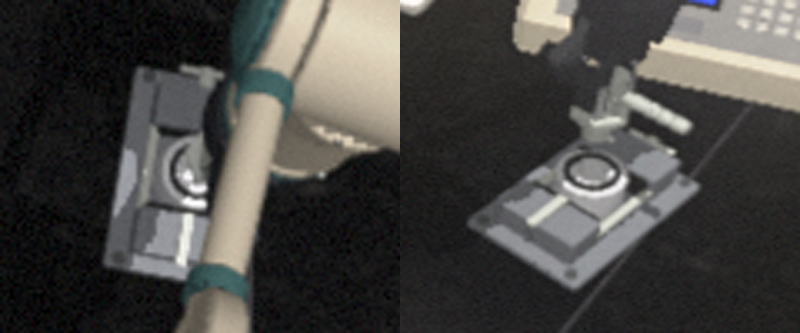

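```bash
cat >> h.py <<'E'
def elb(c,th,zf):
    "key points of elbow, c axis xy, th deg arm dir, zf foot z"
    a=np.radians(th);ux=np.array([np.cos(a),np.sin(a),0]);uy=np.array([-ux[1],ux[0],0]);o=np.array([c[0],c[1],zf])
    z=np.array([0,0,1.])
    ring=[o+.010*(ux*np.cos(t)+uy*np.sin(t)) for t in np.linspace(0,2*np.pi,24)]
    hexr=[o+.03*z*0+z*.028+.0219*(ux*np.cos(t)+uy*np.sin(t)) for t in np.linspace(0,2*np.pi,7)]
    hexr2=[p+z*.007 for p in hexr]
    sq=[o+.075*z+.012*(i*ux+j*uy) for i,j in((1,1),(1,-1),(-1,-1),(-1,1))]
    arm=[o+.059*z+.012*ux,o+.059*z+.066*ux]
    lug=[o+.004*z+.015*ux,o+.004*z-.015*ux]
    return dict(ring=ring,hexr=hexr,hexr2=hexr2,sq=sq,arm=arm,lug=lug)
def overlay(im,E,box,f,path):
    u0,v0,u1,v1=box
    o=cv2.resize(im["pixels"][v0:v1,u0:u1][...,::-1],None,fx=f,fy=f,interpolation=cv2.INTER_CUBIC)
    raw=o.copy()
    col=dict(ring=(0,0,255),hexr=(0,255,0),hexr2=(0,200,0),sq=(255,0,0),arm=(0,255,255),lug=(255,0,255))
    for k,p in E.items():
        uv=((proj(im,np.array(p))-[u0,v0]+.5)*f-.5).astype(int)
        for q in uv: cv2.circle(o,tuple(map(int,q)),2,col.get(k,(255,255,255)),-1)
    cv2.imwrite(path,np.hstack([raw,o]))
E
python3 - <<'E'
from h import *
d=pickle.load(open("c.pkl","rb"))
E=elb((.5362,-.1113),261,.0977)
overlay(d["scene"],E,(365,230,415,290),8,"pics/c2.png")
E
```

```text
(no output)
```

View pics/c2.png

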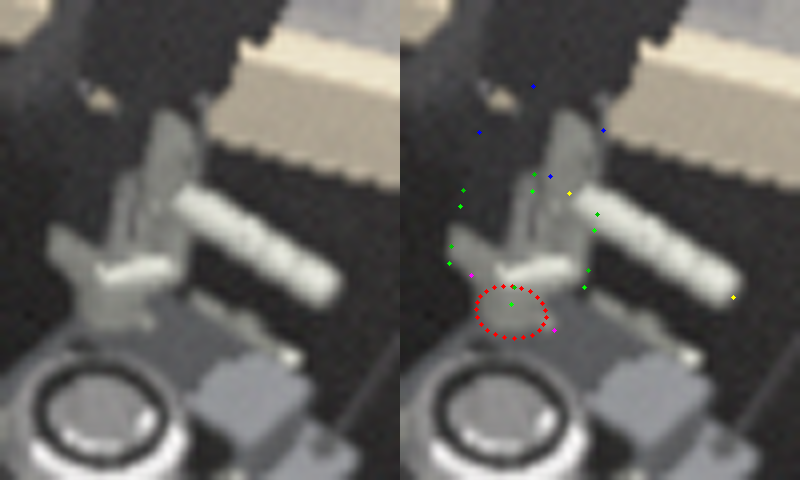

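```bash
cat > m.py <<'E'
from h import *
def washer(im,box,thr,z=.052):
    c=up(im,box);out=[]
    for th in thr:
        m=(c>th).astype(np.uint8);cs,h=cv2.findContours(m,cv2.RETR_CCOMP,cv2.CHAIN_APPROX_NONE)
        for cc,hh in zip(cs,h[0]):
            if hh[3]<0: continue  # only holes
            W=onplane(im,(cc.reshape(-1,2)+.5)/8-.5+box[:2],z)[:,:2]*1000
            if cv2.contourArea(W.astype(np.float32))<600: continue
            e=cv2.fitEllipse(W.astype(np.float32));out.append((th,np.round(e[0],2),np.round(e[1],1)))
    return out
def armmeas(im,box,thr,big=True):
    c=up(im,box);m=(c>thr).astype(np.uint8);cs=cv2.findContours(m,cv2.RETR_EXTERNAL,cv2.CHAIN_APPROX_NONE)[0]
    cc=max(cs,key=cv2.contourArea).reshape(-1,2);return (cc+.5)/8-.5+box[:2]
E
python3 - <<'E'
from m import *
d=pickle.load(open("a.pkl","rb"))
for w in washer(d["scene"],(355,262,400,302),(110,120,130,140,150,160,170)): print(w)
print()
for w in washer(d["top"],(378,232,420,272),(110,120,130,140,150,160,170)): print(w)
d=pickle.load(open("c.pkl","rb"));im=d["scene"]
g=cv2.cvtColor(im["pixels"],cv2.COLOR_RGB2GRAY);print(g[244:272,374:412])
E
```

```text
(110, array([ 536.96, -112.86]), array([38.1, 40.4]))
(120, array([ 537.04, -112.79]), array([38.5, 41.2]))
(130, array([ 537.17, -112.71]), array([38.9, 42. ]))

(110, array([ 536.41, -112.59]), array([38.6, 38.8]))
(120, array([ 536.42, -112.63]), array([39.1, 39.2]))
(130, array([ 536.46, -112.64]), array([39.5, 39.6]))
(140, array([ 536.48, -112.67]), array([39.8, 40. ]))
(150, array([ 536.5 , -112.66]), array([40.2, 40.4]))
(160, array([ 536.51, -112.71]), array([40.5, 40.8]))
(170, array([ 536.53, -112.71]), array([41. , 41.2]))
[[ 51  53  55 ... 165 164 167]
 [ 56  51  48 ... 163 167 165]
 [ 50  54  51 ... 165 166 164]
 ...
 [ 81 107 123 ...  50  42  44]
 [ 87  98 114 ...  49  44  46]
 [ 90  93 101 ...  44  46  50]]
```

```bash
cat >> m.py <<'E'
def cyl(c,th,zf,r0=.03,r1=.066,r=.006):
    a=np.radians(th);ux=np.array([np.cos(a),np.sin(a),0]);uy=np.array([-ux[1],ux[0],0]);o=np.array([c[0],c[1],zf+.059]);z=np.array([0,0,1.])
    return np.array([o+s*ux+r*(uy*np.cos(t)+z*np.sin(t)) for s in np.linspace(r0,r1,15) for t in np.linspace(0,2*np.pi,48)])
E
python3 - <<'E'
from m import *
d=pickle.load(open("c.pkl","rb"));im=d["scene"]
def edges(uv,n0,dirv):
    # extents of pts at stations along dirv
    n=np.array([-dirv[1],dirv[0]]);s=(uv-n0)@dirv;w=(uv-n0)@n;out=[]
    for k in np.arange(2,17,2.5):
        q=w[abs(s-k)<.6];out.append((q.min(),q.max()) if len(q) else (9,9))
    return np.array(out),s.max()
p0,p1=proj(im,np.array(elb((.5368,-.1127),261,.0977)["arm"]));dv=(p1-p0)/np.linalg.norm(p1-p0);n0=p0+6*dv;print("axis",p0,p1)
H=proj(im,cyl((.5368,-.1127),261,.0977));h=cv2.convexHull(H.astype(np.float32)).reshape(-1,2)
# densify hull
hd=np.vstack([np.linspace(h[i],h[(i+1)%len(h)],60) for i in range(len(h))])
pe,ps=edges(hd,n0,dv)
box=(386,246,416,274);c=up(im,box)
for thr in(90,105,120):
    m=(c>thr).astype(np.uint8)
    # keep only near the arm line
    yy,xx=np.mgrid[0:c.shape[0],0:c.shape[1]];U=(np.dstack([xx,yy])+.5)/8-.5+box[:2]
    w=(U-n0)@np.array([-dv[1],dv[0]]);s=(U-n0)@dv
    m[(abs(w)>6)|(s<0)|(s>24)]=0
    uv=max(cv2.findContours(m,cv2.RETR_EXTERNAL,cv2.CHAIN_APPROX_NONE)[0],key=cv2.contourArea).reshape(-1,2)
    e,sm=edges((uv+.5)/8-.5+box[:2],n0,dv)
    print(thr,"mid meas-pred",(e.mean(1)-pe.mean(1)).round(2),"width",np.diff(e,axis=1).ravel().round(1),"pred",np.diff(pe,axis=1).ravel().round(1),"tip",(sm-ps).round(2))
J=[(proj(im,[[.5368+dx,-.1127+dy,.16+dz]])-proj(im,[[.5368,-.1127,.16]])).ravel().round(2) for dx,dy,dz in((.001,0,0),(0,.001,0),(0,0,.001))];print("per mm",J, [ (j@dv,j@np.array([-dv[1],dv[0]])) for j in J])
E
```

```text
axis [386.49327397 253.88969263] [406.95420544 266.86557419]
90 mid meas-pred [-0.28 -0.29 -0.24 -0.25 -0.32 -0.23] width [5.6 6.1 5.6 5.9 5.8 6. ] pred [5.5 5.6 5.6 5.6 5.6 5.6] tip -1.35
105 mid meas-pred [-0.31 -0.35 -0.24 -0.27 -0.32 -0.27] width [5.2 5.7 5.3 5.4 5.4 5.6] pred [5.5 5.6 5.6 5.6 5.6 5.6] tip -1.52
120 mid meas-pred [-0.33 -0.39 -0.28 -0.28 -0.35 -0.3 ] width [4.9 5.3 4.9 5.1 5.  5.2] pred [5.5 5.6 5.6 5.6 5.6 5.6] tip -1.73
per mm [array([ 0.22, -0.27]), array([-0.4 , -0.19]), array([ 0.05, -0.31])] [(np.float64(0.04118762382036567), np.float64(-0.34583750468107427)), (np.float64(-0.43955518545286354), np.float64(0.05377024215585035)), (np.float64(-0.12379920470128714), np.float64(-0.2885719267623391))]
```

Run:
```python
from m import *
d=pickle.load(open("c.pkl","rb"))
im=d["scene"]
A=[]
for y in(-.1113,-.1093):
    E=elb((.5366,y),261,.0977)
    c=np.array([.5366,y,.0977]);a=np.radians(261);ux=np.array([np.cos(a),np.sin(a),0]);uy=np.array([-ux[1],ux[0],0])
    for i,j in((1,1),(1,-1),(-1,-1),(-1,1)): E.setdefault("vert",[]).extend([c+.012*(i*ux+j*uy)+np.array([0,0,z]) for z in np.linspace(.036,.075,10)])
    E["tip"]=cyl((.5366,y),261,.0977,.066,.0661)
    overlay(im,E,(370,240,412,276),9,"pics/tmp.png");o=cv2.imread("pics/tmp.png");A.append(o[:,o.shape[1]//2:]);r=o[:,:o.shape[1]//2]
o=np.hstack(A);cv2.imwrite("pics/c3.png",o)
```

```text
(no output)
```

View pics/c3.png

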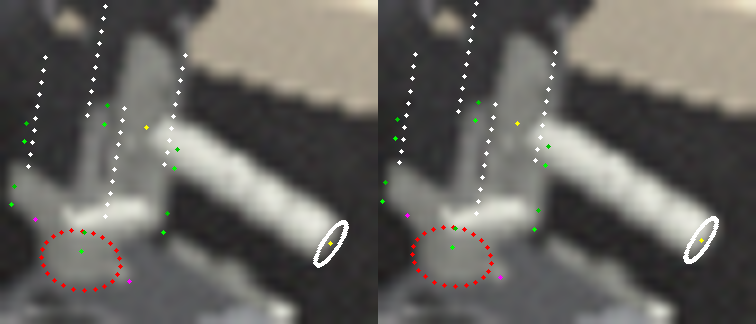

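Run:
```python
from m import *
d=pickle.load(open("c.pkl","rb"))
im=d["scene"];P=cloud(im)
S=P[240:280,366:412].reshape(-1,3);S=S[~np.isnan(S[:,0])]
S=S[(abs(S[:,0]-.5366)<.04)&(S[:,1]<-.08)&(S[:,1]>-.2)&(S[:,2]>.09)&(S[:,2]<.18)]
a=np.radians(261.08);ux=np.array([np.cos(a),np.sin(a),0]);uy=np.array([-ux[1],ux[0],0])
r=(S-[.5362,-.1113,.0977])*1000;L=np.c_[r@ux,r@uy,r[:,2]]
arm=L[(L[:,0]>20)&(L[:,0]<75)]
print("arm n",len(arm),"y,z mean by x");
for k in range(20,72,8):
    q=arm[(arm[:,0]>=k)&(arm[:,0]<k+8)];print(k,len(q),np.median(q,0).round(1) if len(q) else "")
print("max along",np.sort(arm[:,0])[-8:].round(1))
f=L[(L[:,0]>5)&(L[:,0]<18)&(abs(L[:,1])<11)&(L[:,2]>38)&(L[:,2]<62)];print("face",len(f),np.median(f,0).round(2),f.std(0).round(1))
s=L[(L[:,2]>3)&(L[:,2]<25)&(abs(L[:,0])<14)&(abs(L[:,1])<14)];print("spigot",len(s),s.mean(0).round(1))
for k in (3,8,13,18,23):
    q=s[(s[:,2]>=k)&(s[:,2]<k+5)];print(k,len(q),q[:,:2].min(0).round(1) if len(q) else '',q[:,:2].max(0).round(1) if len(q) else '',q.mean(0).round(1))
fl=L[(L[:,2]>32)&(L[:,2]<38)];print("flange top",len(fl),np.median(fl[:,2]))
```

```text
arm n 109 y,z mean by x
20 20 [24.1 -2.5 64.5]
28 19 [32.2 -2.2 63.9]
36 16 [39.7 -3.2 63.7]
44 22 [48.1 -3.4 64.6]
52 17 [56.8 -2.7 64.6]
60 15 [62.3 -2.1 63.4]
68 0 
max along [62.3 62.9 63.3 63.6 63.8 63.8 64.2 64.4]
face 26 [10.58 -4.51 48.35] [2.1 5.8 7.3]
spigot 40 [ 2.8 -6.4  9.6]
3 17 [-10.1 -10. ] [12.   1.5] [ 1.4 -6.   5.3]
8 13 [ -9.3 -10. ] [12.3 -0.8] [ 3.5 -6.4 10.5]
13 9 [ -2.5 -11.2] [ 8.8 -0.8] [ 5.  -6.4 15.2]
18 1 [ -3.8 -11. ] [ -3.8 -11. ] [ -3.8 -11.   18.5]
23 0   [nan nan nan]
flange top 79 35.609248982321496<stdin>:16: RuntimeWarning: Mean of empty slice.
  ret = um.true_divide(
```

Call:
{"method": "arm_command", "body": {"commands": [[0,[0.02,-0.24,0],0],[0,[0,0,-1],0],[0,[0,0,-1.5],0],[0,[0,0,-1],0],[0,[0,0,0],0],[0,[0,0,0],0],[0,[0,0,0],0]]}}

```text
clock: 7.8
position: [0.5367, -0.1149, 0.1228]
ee_rot: [-0.705, 0.705, -0.055, 0.056]
contact_force: [0.2, -0.5, -1.3]
width: 0.0233
```

Run:
```python
from m import *
s=st();d=grab("e");im=d["scene"]
zf=s["position"][2]-.0596;c=(.5368,-.1127)
E=elb(c,261,zf)
del E["hexr"],E["sq"]
E["w"]=[np.array([c[0]+.0205*np.cos(t),c[1]+.0205*np.sin(t),.052]) for t in np.linspace(0,6.28,40)]
E["tip"]=cyl(c,261,zf,.066,.0661)
overlay(im,E,(355,250,411,302),7,"pics/e.png");print(zf)
```

```text
t 7.8 p [ 536.7 -114.9  122.8] jawyaw -9.0 app [ 0.001 -0.    -1.   ] F [ 0.2 -0.5 -1.3] M [ 0.01 -0.06 -0.05] w 23.3 q [-0.34  0.34  1.75  0.    1.05 -0.18]
0.06317534533343355
```

View pics/e.png

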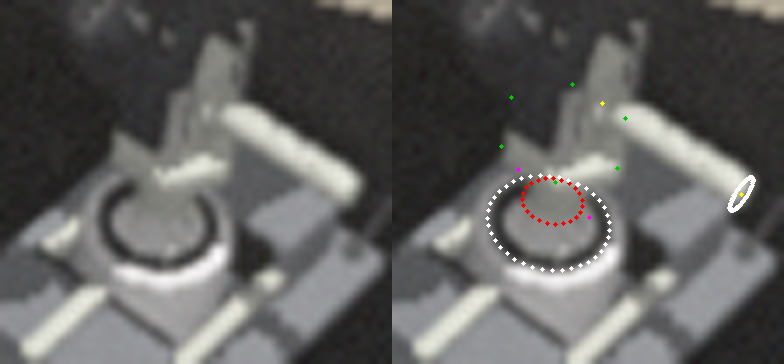

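```bash
cat >> m.py <<'E'
def edges(uv,n0,dirv):
    n=np.array([-dirv[1],dirv[0]]);s=(uv-n0)@dirv;w=(uv-n0)@n;out=[]
    for k in np.arange(2,17,2.5):
        q=w[abs(s-k)<.6];out.append((q.min(),q.max()) if len(q) else (9,9))
    return np.array(out),s.max()
def armcheck(im,c,th,zf,thrs=(90,105,120)):
    p0,p1=proj(im,np.array(elb(c,th,zf)["arm"]));dv=(p1-p0)/np.linalg.norm(p1-p0);n0=p0+6*dv
    h=cv2.convexHull(proj(im,cyl(c,th,zf)).astype(np.float32)).reshape(-1,2)
    hd=np.vstack([np.linspace(h[i],h[(i+1)%len(h)],60) for i in range(len(h))])
    pe,ps=edges(hd,n0,dv);lo=np.floor(np.minimum(p0,p1)-8).astype(int);hi=np.ceil(np.maximum(p0,p1)+8).astype(int)
    box=(*lo,*hi);cc=up(im,box)
    yy,xx=np.mgrid[0:cc.shape[0],0:cc.shape[1]];U=(np.dstack([xx,yy])+.5)/8-.5+lo
    w=(U-n0)@np.array([-dv[1],dv[0]]);s=(U-n0)@dv
    for thr in thrs:
        m=(cc>thr).astype(np.uint8);m[(abs(w)>6)|(s<0)|(s>24)]=0
        uv=max(cv2.findContours(m,cv2.RETR_EXTERNAL,cv2.CHAIN_APPROX_NONE)[0],key=cv2.contourArea).reshape(-1,2)
        e,sm=edges((uv+.5)/8-.5+lo,n0,dv)
        print(thr,"mid",(e.mean(1)-pe.mean(1)).round(2),"wid",np.diff(e,axis=1).ravel().round(1),"pred",np.diff(pe,axis=1).ravel().round(1),"tip",(sm-ps).round(2))
def local(im,c,th,zf,box):
    P=cloud(im);u0,v0,u1,v1=box;S=P[v0:v1,u0:u1].reshape(-1,3);S=S[~np.isnan(S[:,0])]
    a=np.radians(th);ux=np.array([np.cos(a),np.sin(a),0]);uy=np.array([-ux[1],ux[0],0]);r=(S-[*c,zf])*1000
    return np.c_[r@ux,r@uy,r[:,2]]
E
python3 - <<'E'
from m import *
st();im=pickle.load(open("e.pkl","rb"))["scene"];c=(.5368,-.1127);zf=.0632
armcheck(im,c,261,zf)
L=local(im,c,261,zf,(355,240,415,302));L=L[(abs(L[:,1])<30)]
f=L[(L[:,0]>5)&(L[:,0]<18)&(abs(L[:,1])<11)&(L[:,2]>38)&(L[:,2]<62)];print("face",len(f),np.median(f,0).round(2))
a=L[(L[:,0]>20)&(L[:,0]<75)&(L[:,2]>50)&(L[:,2]<75)&(abs(L[:,1])<10)];print("arm",np.median(a,0),np.sort(a[:,0])[-6:])
E
```

```text
t 7.9 p [ 536.7 -114.8  122.9] jawyaw -9.0 app [ 0.001 -0.    -1.   ] F [-0.2  0.5 -1. ] M [ 0.01 -0.06 -0.05] w 23.5 q [-0.34  0.34  1.75  0.    1.05 -0.18]
90 mid [ 1.27 -0.18 -0.19  1.22  1.29  1.17] wid [9.4 6.5 6.4 9.6 9.4 9.6] pred [5.4 5.4 5.4 5.5 5.5 5.5] tip 5.46
105 mid [ 1.32 -0.48 -0.46  1.27  1.36  1.26] wid [9.3 5.6 5.5 9.4 9.3 9.5] pred [5.4 5.4 5.4 5.5 5.5 5.5] tip 0.08
120 mid [-0.62 -0.59 -0.53  1.36  1.44  1.35] wid [5.2 5.  5.  9.2 9.1 9.3] pred [5.4 5.4 5.4 5.5 5.5 5.5] tip -0.1
face 25 [12.45 -7.06 47.11]
arm [43.9424591  -2.51479621 63.74104121] [65.73831116 65.81886185 65.8572702  66.86200611 67.00009955 67.1677766 ]
```

Call:
{"method": "arm_command", "body": {"commands": [[0,[-0.03,0.02,-0.3],0],[0,[0,0,-0.3],0],[0,[0,0,-0.3],0],[0,[0,0,-0.3],0],[0,[0,0,0],0],[0,[0,0,0],0]]}}

```text
clock: 8.5
position: [0.5359, -0.1145, 0.1102]
ee_rot: [0.705, -0.705, 0.056, -0.055]
contact_force: [0.2, 0.2, -1.7]
width: 0.0234
```

```bash
python3 -c "
from h import *;st()"
```

```text
t 8.5 p [ 535.9 -114.5  110.2] jawyaw -8.99 app [-0.  0. -1.] F [ 0.2  0.2 -1.7] M [ 0.03 -0.05 -0.03] w 23.4 q [-0.34  0.35  1.77 -0.    1.02 -0.18]
```

Foot now about z=50.6, no contact. Lower a few mm and feel.

Call:
{"method": "arm_command", "body": {"commands": [[0,[0,0,-0.2],0],[0,[0,0,-0.2],0],[0,[0,0,0],0],[0,[0,0,0],0]]}}

```text
clock: 8.9
position: [0.5359, -0.1145, 0.1063]
ee_rot: [0.705, -0.705, 0.055, -0.055]
contact_force: [-0.4, 0.2, -1.6]
width: 0.0231
```

```bash
python3 -c "
from h import *;st()"
```

```text
t 8.9 p [ 535.9 -114.5  106.3] jawyaw -8.99 app [-0.  0. -1.] F [-0.4  0.2 -1.6] M [ 0.01 -0.    0.02] w 23.1 q [-0.34  0.35  1.77  0.    1.01 -0.18]
```

Call:
{"method": "arm_command", "body": {"commands": [[0,[0,0,-0.2],0],[0,[0,0,-0.2],0],[0,[0,0,-0.1],0],[0,[0,0,0],0]]}}

```text
clock: 9.3
position: [0.5358, -0.1144, 0.1011]
ee_rot: [0.705, -0.705, 0.056, -0.055]
contact_force: [0.4, 1.4, -1.4]
width: 0.0235
```

```bash
python3 -c "
from h import *;st()"
```

```text
t 9.3 p [ 535.8 -114.4  101.1] jawyaw -9.0 app [-0.  0. -1.] F [ 0.4  1.4 -1.4] M [-0.01 -0.03 -0.01] w 23.5 q [-0.34  0.36  1.78  0.    1.   -0.18]
```

Foot ≈ 41.5 mm, inside the bore. Continue.

Call:
{"method": "arm_command", "body": {"commands": [[0,[0,0.02,-0.2],0],[0,[0,0,-0.2],0],[0,[0,0,-0.2],0],[0,[0,0,0],0]]}}

```text
clock: 9.7
position: [0.5357, -0.1142, 0.0949]
ee_rot: [0.705, -0.705, 0.056, -0.055]
contact_force: [0.7, 0.4, -1.1]
width: 0.0235
```

```bash
python3 -c "
from h import *;st()"
```

```text
t 9.7 p [ 535.7 -114.2   94.9] jawyaw -8.99 app [-0.001  0.    -1.   ] F [ 0.7  0.4 -1.1] M [-0.    0.04  0.01] w 23.5 q [-0.34  0.37  1.79 -0.    0.99 -0.18]
```

Call:
{"method": "arm_command", "body": {"commands": [[0,[0,0,-0.2],0],[0,[0,0,-0.15],0],[0,[0,0,-0.1],0],[0,[0,0,0],0]]}}

```text
clock: 10.1
position: [0.5358, -0.1142, 0.0906]
ee_rot: [0.705, -0.705, 0.056, -0.055]
contact_force: [0.2, 0.2, -1.7]
width: 0.0235
```

```bash
python3 -c "
from h import *;st()"
```

```text
t 10.1 p [ 535.8 -114.2   90.6] jawyaw -8.99 app [-0.  0. -1.] F [ 0.2  0.2 -1.7] M [0.   0.03 0.05] w 23.5 q [-0.34  0.37  1.79  0.    0.98 -0.18]
```

Call:
{"method": "arm_command", "body": {"commands": [[0,[0,0,-0.1],0],[0,[0,0,-0.1],0],[0,[0,0,0],0]]}}

```text
clock: 10.4
position: [0.5358, -0.1143, 0.0887]
ee_rot: [0.705, -0.705, 0.056, -0.055]
contact_force: [-0.7, 0.7, -1.4]
width: 0.0236
```

```bash
python3 -c "
from h import *;st()"
```

```text
t 10.4 p [ 535.8 -114.3   88.7] jawyaw -9.0 app [-0.  0. -1.] F [-0.7  0.7 -1.4] M [-0.02 -0.01 -0.  ] w 23.6 q [-0.34  0.37  1.8  -0.    0.97 -0.18]
```

Call:
{"method": "arm_command", "body": {"commands": [[0,[0,0,-0.1],0],[0,[0,0,0],0]]}}

```text
clock: 10.6
position: [0.536, -0.1143, 0.088]
ee_rot: [-0.705, 0.705, -0.055, 0.056]
contact_force: [1.1, 0.1, 0.2]
width: 0.0235
```

```bash
python3 -c "
from h import *;st()"
```

```text
t 10.6 p [ 536.  -114.3   88. ] jawyaw -8.99 app [ 0. -0. -1.] F [1.1 0.1 0.2] M [ 0.01  0.1  -0.02] w 23.5 q [-0.34  0.37  1.8  -0.    0.97 -0.18]
```

Call:
{"method": "arm_command", "body": {"commands": [[3.5,[0,0,0],0],[5,[0,0,0],0],[7,[0,0,0],0],[7,[0,0,0],0],[7,[0,0,0],0],[7,[0,0,2],0],[7,[0,0,3],0],[7,[0,0,3],0],[7,[0,0,0],0]]}}

```text
clock: 11.5
position: [0.5387, -0.1152, 0.1721]
ee_rot: [-0.704, 0.706, -0.052, 0.059]
contact_force: [0.7, -0.4, -0.2]
width: 0.0701
```

Run:
```python
from m import *
s=st();d=grab("f");im=d["scene"]
zf=.0285;c=(.5368,-.1127)
E=elb(c,261,zf)
del E["hexr"],E["lug"],E["ring"]
E["tip"]=cyl(c,261,zf,.066,.0661)
overlay(im,E,(355,250,411,302),7,"pics/f.png");armcheck(im,c,261,zf,(105,120,140))
L=local(im,c,261,zf,(355,240,415,302));L=L[(abs(L[:,1])<30)]
f=L[(L[:,0]>5)&(L[:,0]<18)&(abs(L[:,1])<11)&(L[:,2]>38)&(L[:,2]<55)];print("face",len(f),np.median(f,0).round(2))
a=L[(L[:,0]>20)&(L[:,0]<75)&(L[:,2]>50)&(L[:,2]<75)&(abs(L[:,1])<12)];print("arm",np.median(a,0),np.sort(a[:,0])[-6:])
for k in range(20,72,12):
    q=a[(a[:,0]>=k)&(a[:,0]<k+12)];print(k,np.median(q,0).round(1))
```

```text
t 11.5 p [ 538.7 -115.2  172.1] jawyaw -8.99 app [ 0.009 -0.003 -1.   ] F [ 0.7 -0.4 -0.2] M [-0.    0.03 -0.03] w 70.1 q [-0.34  0.29  1.68  0.    1.16 -0.18]
105 mid [ 0.86 -0.04 -1.65 -1.45 -1.47  0.75] wid [10.3 11.9  8.7  9.1  9.  10.4] pred [5.3 5.3 5.3 5.3 5.3 5.4] tip 5.03
120 mid [ 1.09 -1.73 -1.77 -1.64 -1.68  1.6 ] wid [9.8 8.5 8.5 8.7 8.6 8.7] pred [5.3 5.3 5.3 5.3 5.3 5.4] tip 4.78
140 mid [ 1.84 -1.91 -1.91 -1.85 -1.85  1.81] wid [8.3 8.2 8.2 8.3 8.3 8.3] pred [5.3 5.3 5.3 5.3 5.3 5.4] tip 4.37
face 11 [12.   -8.64 44.23]
arm [43.31361794 -4.47651625 63.7800094 ] [64.55662072 64.90087504 65.50552447 66.1801285  66.18423158 66.89379726]
20 [25.2 -4.6 64.3]
32 [38.2 -4.3 63.5]
44 [50.4 -4.4 64. ]
56 [60.9 -4.1 63.7]
68 [nan nan nan]
  return _methods._mean(a, axis=axis, dtype=dtype,
  ret = um.true_divide(
```

View pics/f.png

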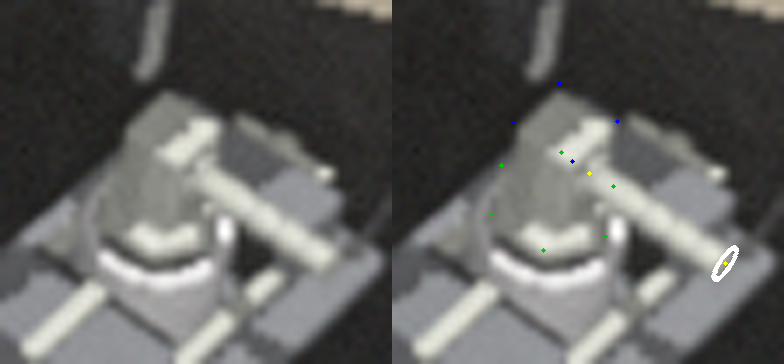

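View pics/f_top.png

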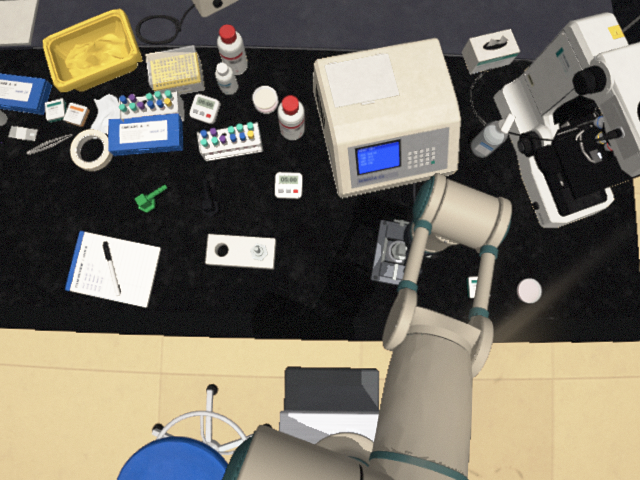

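Call:
{"method": "arm_command", "body": {"commands": [[0,[0.8,-1.8,0],0],[0,[0.8,-1.8,0],0],[0,[0.7,-1.7,0],0],[0,[0,0,0],0],[0,[0,0,0],0],[0,[0,0,0],0],[0,[0,0,0],0],[0,[0,0,0],0]], "grip_force": 60}}

```text
clock: 12.4
position: [0.5587, -0.1667, 0.1679]
ee_rot: [0.705, -0.705, 0.055, -0.055]
contact_force: [-0.1, -0.8, -0.5]
width: 0.0
```

```bash
python3 -c "
from h import *;st()"
```

```text
t 12.4 p [ 558.7 -166.7  167.9] jawyaw -8.96 app [-0.  0. -1.] F [-0.1 -0.8 -0.5] M [0.03 0.02 0.02] w 0.0 q [-0.41  0.34  1.61  0.    1.18 -0.25]
```

Call:
{"method": "arm_command", "body": {"commands": [[0,[0,0,-1.5],0],[0,[0,0,-2],0],[0,[0,0,-2],0],[0,[0,0,-1.2],0],[0,[0,0,-0.8],0],[0,[0,0,0],0],[0,[0,0,0],0]]}}

```text
clock: 13.1
position: [0.5594, -0.1674, 0.0933]
ee_rot: [-0.705, 0.705, -0.055, 0.056]
contact_force: [0.7, 0.8, 0.2]
width: -0.0003
```

Run:
```python
from m import *
s=st();d=grab("g");im=d["scene"]
overlay(im,{},(350,230,414,302),6,"pics/g.png")
c=np.array([536.8,-112.7]);off=20.5;R=50
def P(th):
    a=np.radians(th);return c+R*np.array([np.cos(a),np.sin(a)])+off*np.array([-np.sin(a),np.cos(a)])
p=s["position"][:2]*1000
print("first", (P(261)-p)/10)
ths=np.linspace(261,171,31);pr=P(261)
for t in ths[1:]:
    q=P(t);print(round(t,1),((q-pr)/10).round(3),end=" ");pr=q
print(np.radians(3))
```

```text
t 13.1 p [ 559.4 -167.4   93.3] jawyaw -8.99 app [ 0.001 -0.    -1.   ] F [0.7 0.8 0.2] M [ 0.02  0.   -0.03] w -0.3 q [-0.41  0.41  1.71  0.    1.02 -0.25]
first [-1.01460849  0.21179569]
258.0 [-0.277 -0.058] 255.0 [-0.28  -0.043] 252.0 [-0.281 -0.029] 249.0 [-0.283 -0.014] 246.0 [-0.283  0.001] 243.0 [-0.282  0.016] 240.0 [-0.281  0.031] 237.0 [-0.279  0.045] 234.0 [-0.277  0.06 ] 231.0 [-0.273  0.074] 228.0 [-0.269  0.088] 225.0 [-0.264  0.102] 222.0 [-0.258  0.116] 219.0 [-0.252  0.129] 216.0 [-0.245  0.142] 213.0 [-0.237  0.155] 210.0 [-0.228  0.167] 207.0 [-0.219  0.179] 204.0 [-0.21  0.19] 201.0 [-0.199  0.201] 198.0 [-0.189  0.211] 195.0 [-0.177  0.221] 192.0 [-0.165  0.229] 189.0 [-0.153  0.238] 186.0 [-0.141  0.246] 183.0 [-0.128  0.253] 180.0 [-0.114  0.259] 177.0 [-0.1    0.264] 174.0 [-0.086  0.269] 171.0 [-0.072  0.274] 0.05235987755982989
```

View pics/g.png

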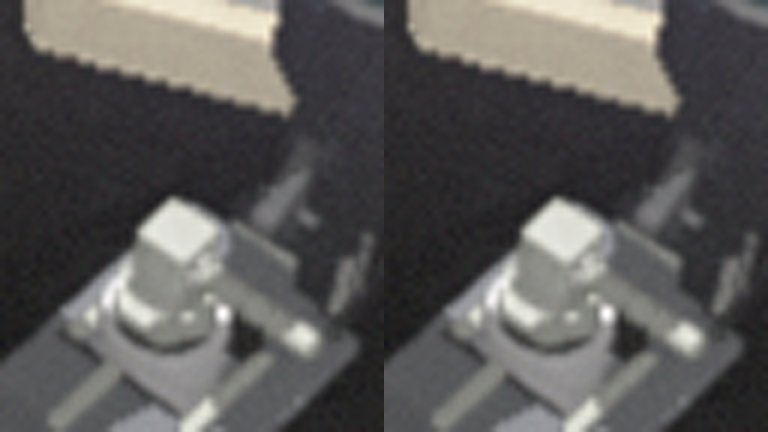

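Elbow stands in the port with arm toward the lower right (about (400,287) px); closed fingers are behind the arm. Start pushing.

Call:
{"method": "arm_command", "body": {"commands": [[0,[-0.5,0.1,0],0],[0,[-0.5,0.1,0],0],[0,[-0.28,-0.06,0],-0.052],[0,[-0.28,-0.04,0],-0.052],[0,[-0.28,-0.03,0],-0.052],[0,[-0.28,-0.01,0],-0.053],[0,[-0.28,0,0],-0.052],[0,[-0.28,0.02,0],-0.052],[0,[-0.28,0.03,0],-0.053],[0,[0,0,0],0]]}}

```text
clock: 14.2
position: [0.5286, -0.1661, 0.0931]
ee_rot: [-0.683, 0.683, -0.183, 0.183]
contact_force: [-0.1, 0.3, 0.9]
width: -0.0001
```

Run:
```python
from m import *
s=st();d=grab("i");im=d["scene"]
overlay(im,{},(350,230,414,302),6,"pics/i.png")
```

```text
t 14.2 p [ 528.6 -166.1   93.1] jawyaw -29.97 app [-0. -0. -1.] F [-0.1  0.3  0.9] M [-0.02  0.    0.01] w -0.1 q [-0.43  0.38  1.78 -0.    0.99  0.09]
```

View pics/i.png

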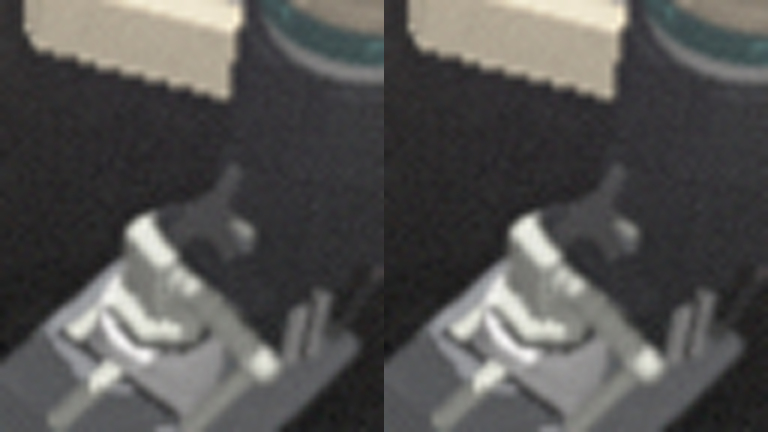

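The arm has turned (tip now at about (394,290) px), following the fingers. Continue.

Call:
{"method": "arm_command", "body": {"commands": [[0,[-0.28,0.05,0],-0.052],[0,[-0.28,0.06,0],-0.053],[0,[-0.27,0.07,0],-0.052],[0,[-0.27,0.09,0],-0.052],[0,[-0.26,0.1,0],-0.053],[0,[-0.26,0.12,0],-0.052],[0,[-0.25,0.13,0],-0.052],[0,[-0.25,0.14,0],-0.053],[0,[0,0,0],0]]}}

```text
clock: 15.2
position: [0.5078, -0.1584, 0.0929]
ee_rot: [-0.63, 0.63, -0.321, 0.321]
contact_force: [-0.1, -0.4, -0.5]
width: -0.0003
```

Run:
```python
from m import *
s=st();d=grab("j");im=d["scene"]
overlay(im,{},(350,230,414,302),6,"pics/j.png")
```

```text
t 15.2 p [ 507.8 -158.4   92.9] jawyaw -53.92 app [-0.  0. -1.] F [-0.1 -0.4 -0.5] M [-0.02 -0.03  0.02] w -0.3 q [-0.43  0.35  1.83 -0.    0.97  0.51]
```

View pics/j.png

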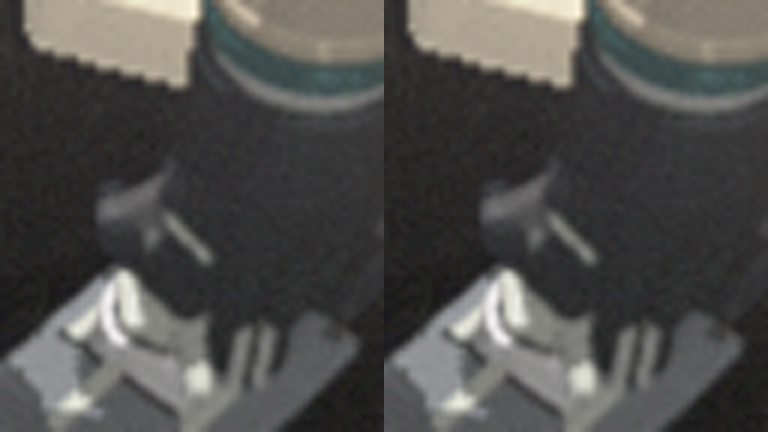

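Call:
{"method": "arm_command", "body": {"commands": [[0,[-0.24,0.14,0],-0.052],[0,[-0.24,0.16,0],-0.052],[0,[-0.23,0.17,0],-0.053],[0,[-0.22,0.18,0],-0.052],[0,[-0.21,0.19,0],-0.052],[0,[-0.2,0.2,0],-0.053],[0,[0,0,0],0]]}}

```text
clock: 16.0
position: [0.4949, -0.1482, 0.093]
ee_rot: [0.572, -0.572, 0.415, -0.415]
contact_force: [-0.0, 0.3, -0.5]
width: 0.0001
```

Run:
```python
from m import *
s=st();d=grab("k");im=d["scene"]
overlay(im,{},(350,230,414,302),6,"pics/k.png")
```

```text
t 16.0 p [ 494.9 -148.2   93. ] jawyaw -71.89 app [ 0. -0. -1.] F [-0.   0.3 -0.5] M [ 0.02 -0.03 -0.03] w 0.1 q [-0.43  0.33  1.86 -0.    0.95  0.83]
```

View pics/k.png

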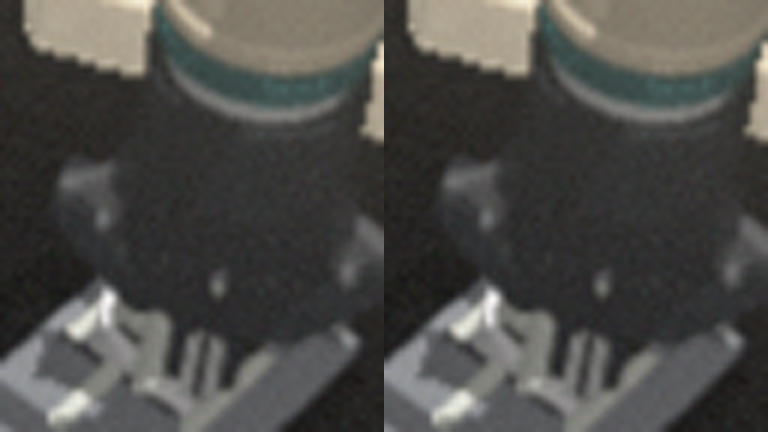

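Call:
{"method": "arm_command", "body": {"commands": [[0,[-0.19,0.21,0],-0.052],[0,[-0.18,0.22,0],-0.053],[0,[-0.17,0.23,0],-0.052],[0,[0,0,0],0]]}}

```text
clock: 16.5
position: [0.4894, -0.1416, 0.0929]
ee_rot: [-0.538, 0.538, -0.459, 0.459]
contact_force: [-0.2, -0.8, -0.6]
width: -0.0002
```

Run:
```python
from m import *
s=st();d=grab("l");im=d["scene"]
overlay(im,{},(340,250,404,316),6,"pics/l.png")
overlay(d["top"],{},(360,210,430,300),6,"pics/l2.png")
```

```text
t 16.5 p [ 489.4 -141.6   92.9] jawyaw -80.88 app [ 0. -0. -1.] F [-0.2 -0.8 -0.6] M [ 0.01 -0.01  0.03] w -0.2 q [-0.42  0.32  1.87 -0.    0.95  0.99]
```

View pics/l.png

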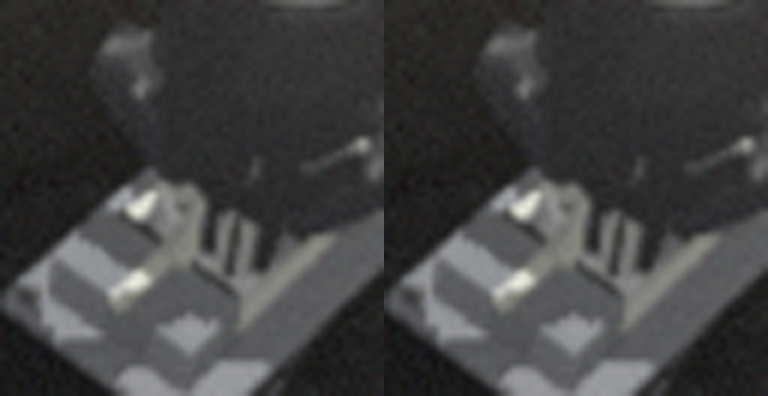

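View pics/l2.png

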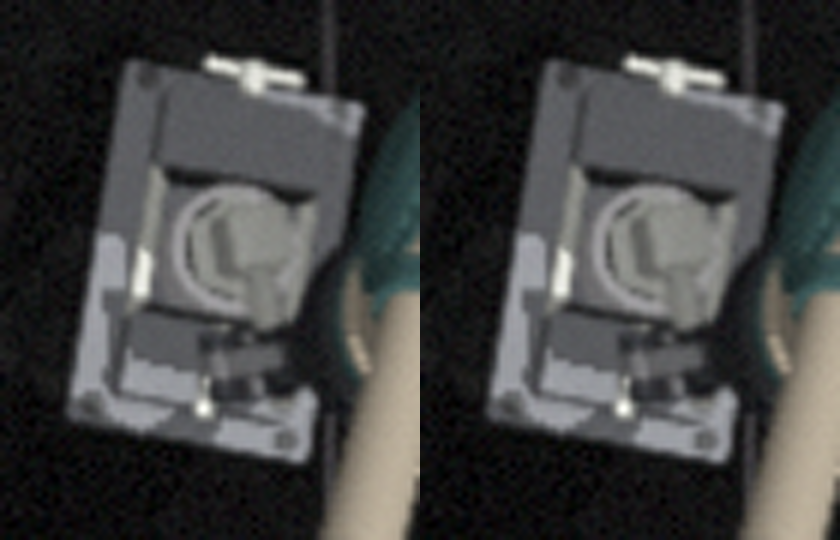

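Call:
{"method": "arm_command", "body": {"commands": [[0,[-0.15,0.24,0],-0.052],[0,[-0.14,0.25,0],-0.053],[0,[0,0,0],0]]}}

```text
clock: 16.9
position: [0.4866, -0.137, 0.0928]
ee_rot: [-0.513, 0.514, -0.486, 0.486]
contact_force: [0.6, -0.7, 0.6]
width: 0.0001
```

Run:
```python
from m import *
s=st();d=grab("n");im=d["scene"]
overlay(d["top"],{},(370,220,425,290),7,"pics/n2.png")
```

```text
t 16.9 p [ 486.6 -137.    92.8] jawyaw -86.89 app [ 0.    -0.001 -1.   ] F [ 0.6 -0.7  0.6] M [-0.22 -0.02 -0.02] w 0.1 q [-0.41  0.31  1.88 -0.    0.95  1.11]
```

View pics/n2.png

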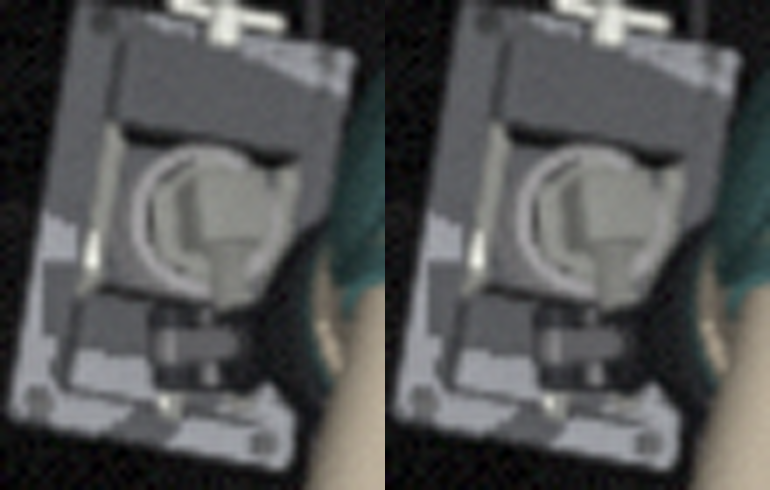

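Run:
```python
from m import *
d=pickle.load(open("n.pkl","rb"));im=d["top"]
c=up(im,(388,235,418,272),14);c=np.clip((c.astype(float)-40)*2.0,0,255).astype(np.uint8);cv2.imwrite("pics/n3.png",c)
```

```text
(no output)
```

View pics/n3.png

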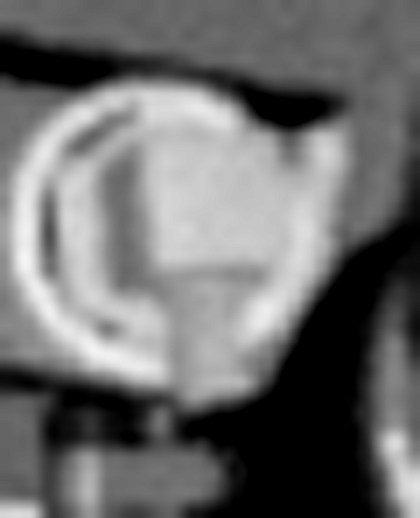

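Call:
{"method": "arm_command", "body": {"commands": [[0,[-0.13,0.25,0],-0.052],[0,[-0.11,0.26,0],-0.053],[0,[0,0,0],0]]}}

```text
clock: 17.3
position: [0.4844, -0.1323, 0.0929]
ee_rot: [-0.487, 0.487, -0.512, 0.513]
contact_force: [0.7, -2.6, -0.2]
width: 0.0
```

Run:
```python
from m import *
s=st()
```

```text
t 17.3 p [ 484.4 -132.3   92.9] jawyaw -92.89 app [ 0.001 -0.002 -1.   ] F [ 0.7 -2.6 -0.2] M [-0.54 -0.02 -0.01] w 0.0 q [-0.4   0.31  1.89 -0.    0.94  1.22]
```

Run:
```python
from m import *
d=grab("p");im=d["top"]
c=up(im,(388,235,418,275),14);c=np.clip((c.astype(float)-40)*2.0,0,255).astype(np.uint8)
s=up(d["scene"],(345,262,400,312),7);s=np.clip((s.astype(float)-30)*1.6,0,255).astype(np.uint8)
o=np.zeros((560,820),np.uint8);o[:c.shape[0],:c.shape[1]]=c;o[:s.shape[0],420:420+s.shape[1]]=s;cv2.imwrite("pics/p.png",o[:, :800])
```

```text
(no output)
```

View pics/p.png

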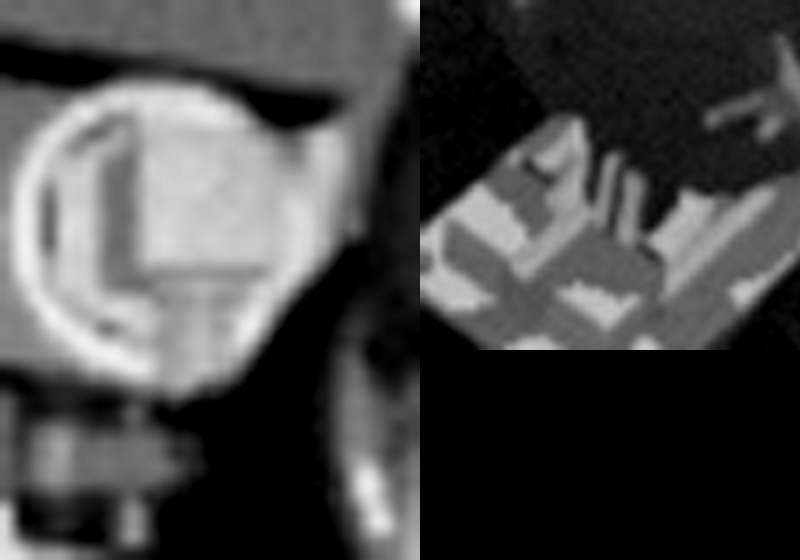

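Call:
{"method": "arm_command", "body": {"commands": [[0,[-0.1,0.26,0],-0.052],[0,[-0.09,0.27,0],-0.053],[0,[0,0,0],0]]}}

```text
clock: 17.7
position: [0.4826, -0.1273, 0.093]
ee_rot: [-0.459, 0.46, -0.537, 0.538]
contact_force: [0.7, -5.2, -0.1]
width: -0.0002
```

```bash
cat > v.py <<'E'
from m import *
import sys
s=st();d=grab(sys.argv[1]);im=d["top"]
c=up(im,(380,230,420,285),10);c=np.clip((c.astype(float)-40)*2.0,0,255).astype(np.uint8);cv2.imwrite(f"pics/{sys.argv[1]}.png",c)
E
python3 v.py q
```

```text
t 17.7 p [ 482.6 -127.3   93. ] jawyaw -98.94 app [ 0.001 -0.002 -1.   ] F [ 0.7 -5.2 -0.1] M [-0.77 -0.01 -0.03] w -0.2 q [-0.4   0.31  1.9  -0.    0.94  1.33]
```

View pics/q.png

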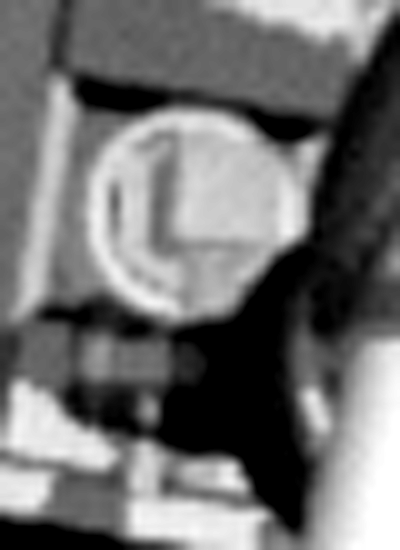

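Call:
{"method": "arm_command", "body": {"commands": [[0,[0.02,0.15,0],-0.02],[0,[0.02,0.1,0],-0.01],[0,[0,0,0],0],[0,[0,0,0],0]]}}

```text
clock: 18.2
position: [0.4824, -0.1247, 0.0928]
ee_rot: [-0.451, 0.452, -0.544, 0.544]
contact_force: [-1.2, -6.5, -0.1]
width: -0.0002
```

```bash
python3 v.py r
```

```text
t 18.2 p [ 482.4 -124.7   92.8] jawyaw -100.63 app [-0.001 -0.002 -1.   ] F [-1.2 -6.5 -0.1] M [-0.97  0.16 -0.  ] w -0.2 q [-0.39  0.3   1.9  -0.    0.94  1.37]
```

View pics/r.png

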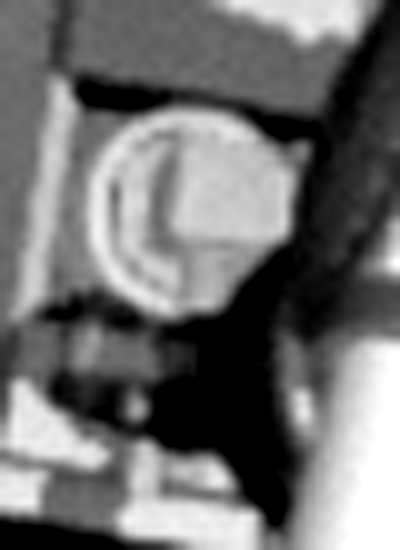

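Call:
{"method": "arm_command", "body": {"commands": [[0,[0.02,0.1,0],-0.01],[0,[0.01,0.06,0],-0.01],[0,[0,0,0],0],[0,[0,0,0],0]]}}

```text
clock: 18.7
position: [0.4822, -0.1232, 0.0927]
ee_rot: [-0.445, 0.447, -0.548, 0.549]
contact_force: [-1.6, -7.0, 0.0]
width: -0.0
```

```bash
python3 -c "
from h import *;st()"
```

```text
t 18.7 p [ 482.2 -123.2   92.7] jawyaw -101.76 app [-0.002 -0.002 -1.   ] F [-1.6 -7.   0. ] M [-1.05  0.34  0.02] w -0.0 q [-0.39  0.3   1.9  -0.    0.94  1.39]
```

Call:
{"method": "arm_command", "body": {"commands": [[0,[0,-0.7,0],0],[0,[0,-1.3,0],0],[0,[0,0,4],0],[0,[0,0,4],0],[0,[0,-2,3],0],[0,[0,-4,2],0],[0,[0,-4,0],0],[0,[0,-4,0],0],[0,[0,-4,0],0],[0,[0,-2,0],0],[0,[0,0,0],0]]}}

```text
clock: 19.8
position: [0.4826, -0.3448, 0.2222]
ee_rot: [0.445, -0.445, 0.55, -0.55]
contact_force: [-0.3, 0.4, -1.2]
width: 0.0001
```

```bash
python3 v.py s
```

```text
t 19.8 p [ 482.6 -344.8  222.2] jawyaw -102.05 app [-0.  0. -1.] F [-0.3  0.4 -1.2] M [ 0.02 -0.05 -0.04] w 0.1 q [-0.74  0.32  1.51  0.    1.31  1.04]
```

View pics/s.png

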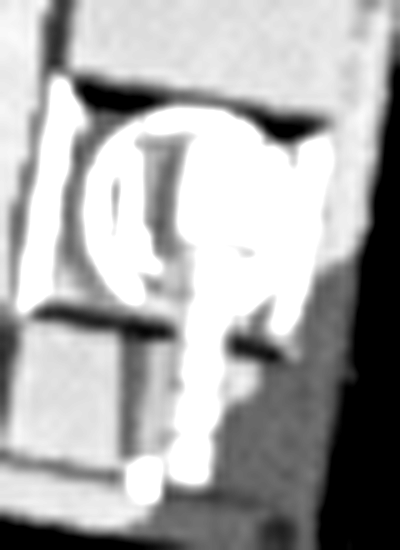

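View pics/s_scene.png

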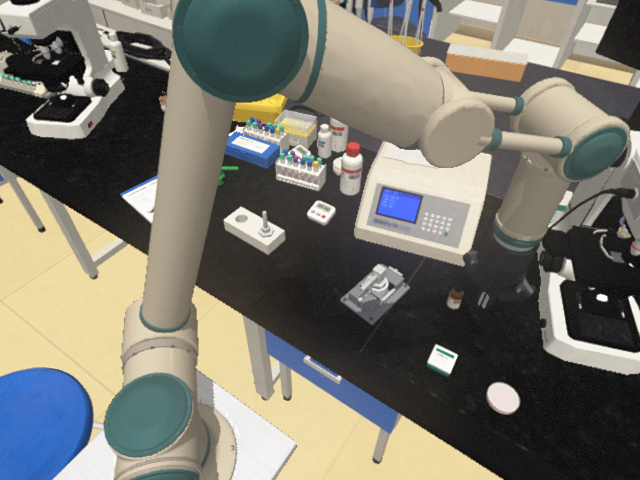

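Clear view now: arm runs down from the port, at pixel ≈(399,277) in top. Measure its angle against the rib's.

```bash
cat > ang.py <<'E'
from m import *
import sys
d=pickle.load(open(sys.argv[1]+".pkl","rb"));im=d["top"];b=(380,230,420,285);f=14
c=up(im,b,f);cv2.imwrite(f"pics/{sys.argv[1]}_a.png",c)
for thr in (170,185,200,215):
    rows=[];
    for y in range(258,277):
        Y=int((y-b[1]+.5)*f);r=c[Y-3:Y+4].mean(0)>thr
        # run containing near predicted arm col
        x=int((400-b[0]-(y-255)*.08+.5)*f)
        if not r[x]: continue
        l=x
        while l>0 and r[l]: l-=1
        R=x
        while R<len(r)-1 and r[R]: R+=1
        rows.append(((l+R)/2/f-.5+b[0],y,(R-l)/f))
    rows=np.array(rows);g=rows[rows[:,2]<7]
    if len(g)<5: print(thr,rows.round(1));continue
    W=onplane(im,g[:,:2],.083)
    v=cv2.fitLine(W[:,:2].astype(np.float32),cv2.DIST_HUBER,0,1e-4,1e-4).ravel()
    a=np.degrees(np.arctan2(v[1],v[0]))%180;k=(.5368-v[2])/v[0]
    print(thr,len(g),"angle",a.round(2),"passes y at axis",((v[3]+k*v[1])*1000).round(1),"widths",g[:,2].round(1))
P=cloud(im);S=P[225:290,375:425].reshape(-1,3);S=S[~np.isnan(S[:,0])]
A=S[(S[:,2]>.07)&(S[:,2]<.1)&(S[:,0]<.52)];v=cv2.fitLine(A[:,:2].astype(np.float32),cv2.DIST_HUBER,0,1e-4,1e-4).ravel();print("depth top",len(A),np.degrees(np.arctan2(v[1],v[0]))%180,np.median(A[:,2]))
im=d["scene"];P=cloud(im);S=P[255:330,335:415].reshape(-1,3);S=S[~np.isnan(S[:,0])]
A=S[(S[:,2]>.07)&(S[:,2]<.1)&(S[:,0]<.52)];v=cv2.fitLine(A[:,:2].astype(np.float32),cv2.DIST_HUBER,0,1e-4,1e-4).ravel();print("depth scene",len(A),np.degrees(np.arctan2(v[1],v[0]))%180,np.median(A[:,2]))
E
python3 ang.py s
```

```text
170 17 angle 172.07 passes y at axis -114.6 widths [6.5 4.5 3.9 3.4 3.  3.4 3.9 3.9 3.2 3.2 4.1 4.1 3.8 2.6 3.6 3.9 3.7]
185 18 angle 172.67 passes y at axis -114.2 widths [6.7 6.  3.5 3.1 2.9 2.4 2.8 3.4 3.2 2.6 2.3 3.3 3.6 3.1 2.  3.1 3.2 3.2]
200 14 angle 172.91 passes y at axis -114.1 widths [5.4 2.8 2.4 2.1 2.1 2.6 2.6 2.1 2.7 3.1 2.4 2.5 2.7 2.7]
215 8 angle 173.02 passes y at axis -114.1 widths [1.9 1.8 1.6 2.4 1.6 1.8 2.  1.9]
depth top 108 172.90741 0.08885770188289532
depth scene 105 171.47888 0.08850286999595906
```

View pics/s_a.png

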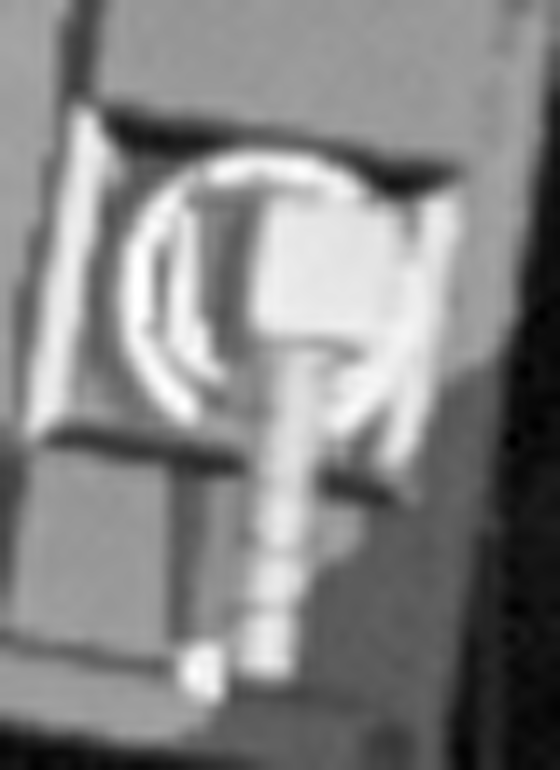

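Call:
{"method": "arm_command", "body": {"commands": [[0,[0,3,0],0],[0,[0,4,0],0],[0,[0,4,0],0],[0,[0,4,0],0],[0,[0,3,0],0],[0,[0,2,0],0],[0,[0,0,0],0],[0,[0,0,-3],0],[0,[0,0,-4],0],[0,[0,0,-4],0],[0,[0,0,-2],0],[0,[0,0,0],0]]}}

```text
clock: 21.1
position: [0.4802, -0.1409, 0.0901]
ee_rot: [0.445, -0.447, 0.551, -0.547]
contact_force: [-0.6, 0.4, -0.4]
width: 0.0002
```

```bash
python3 -c "
from h import *;st()"
```

```text
t 21.1 p [ 480.2 -140.9   90.1] jawyaw -101.84 app [-0.007  0.003 -1.   ] F [-0.6  0.4 -0.4] M [-0.02 -0.02  0.01] w 0.2 q [-0.42  0.31  1.89 -0.    0.94  1.35]
```

Call:
{"method": "arm_command", "body": {"commands": [[0,[0,0,0],0],[0,[0,0.8,0],0],[0,[0,0.8,0],0],[0,[0,0.2,0],0],[0,[0,0.2,0],0],[0,[0,0,0],0],[0,[0,0,0],0]]}}

```text
clock: 21.8
position: [0.4836, -0.1229, 0.0937]
ee_rot: [-0.446, 0.446, -0.548, 0.55]
contact_force: [-0.8, -4.4, 3.9]
width: 0.0001
```

```bash
python3 -c "
from h import *;st()"
```

```text
t 21.8 p [ 483.6 -122.9   93.7] jawyaw -101.85 app [ 0.002 -0.002 -1.   ] F [-0.8 -4.4  3.9] M [-0.65  0.09  0.05] w 0.1 q [-0.39  0.3   1.9  -0.    0.94  1.39]
```

Call:
{"method": "arm_command", "body": {"commands": [[0,[0.01,0.08,0.05],-0.01],[0,[0.01,0.07,0.05],-0.01],[0,[0,0,0],0],[0,[0,0,0],0]]}}

```text
clock: 22.2
position: [0.4835, -0.1216, 0.0939]
ee_rot: [-0.44, 0.44, -0.553, 0.554]
contact_force: [-0.7, -5.7, 0.8]
width: -0.0001
```

```bash
python3 -c "
from h import *;st()"
```

```text
t 22.2 p [ 483.5 -121.6   93.9] jawyaw -103.02 app [ 0.001 -0.002 -1.   ] F [-0.7 -5.7  0.8] M [-0.95 -0.06 -0.07] w -0.1 q [-0.39  0.3   1.9  -0.    0.94  1.41]
```

Call:
{"method": "arm_command", "body": {"commands": [[0,[0.01,0.06,0],0],[0,[0.01,0.06,0],0],[0,[0,0,0],0],[0,[0,0,0],0]]}}

```text
clock: 22.6
position: [0.4836, -0.1206, 0.0939]
ee_rot: [-0.44, 0.44, -0.553, 0.554]
contact_force: [-0.5, -5.8, 1.3]
width: -0.0002
```

```bash
python3 -c "
from h import *;st()"
```

```text
t 22.6 p [ 483.6 -120.6   93.9] jawyaw -103.01 app [ 0.001 -0.002 -1.   ] F [-0.5 -5.8  1.3] M [-1.04  0.04  0.  ] w -0.2 q [-0.38  0.3   1.9  -0.    0.94  1.42]
```

Call:
{"method": "arm_command", "body": {"commands": [[0,[0,-0.7,0],0],[0,[0,-1.3,0],0],[0,[0,0,4],0],[0,[0,0,4],0],[0,[0,-2,3],0],[0,[0,-4,2],0],[0,[0,-4,0],0],[0,[0,-4,0],0],[0,[0,-4,0],0],[0,[0,-2,0],0],[0,[0,0,0],0]]}}

```text
clock: 23.7
position: [0.4828, -0.342, 0.2229]
ee_rot: [0.439, -0.439, 0.555, -0.554]
contact_force: [-1.0, 0.2, -0.3]
width: -0.0001
```

```bash
python3 v.py u; python3 ang.py u
```

```text
t 23.7 p [ 482.8 -342.   222.9] jawyaw -103.22 app [-0.001  0.001 -1.   ] F [-1.   0.2 -0.3] M [0.03 0.02 0.03] w -0.1 q [-0.73  0.32  1.51  0.    1.32  1.07]
170 16 angle 167.59 passes y at axis -115.0 widths [6.4 4.1 3.7 3.1 3.5 4.3 4.2 4.  3.9 5.4 4.9 4.4 3.5 4.  4.  5.6]
185 15 angle 168.62 passes y at axis -114.5 widths [6.9 3.6 3.4 3.2 2.3 2.9 3.4 3.4 3.1 2.9 3.4 3.4 3.2 3.4 3.4]
200 14 angle 169.09 passes y at axis -114.2 widths [6.9 6.2 2.7 2.7 2.7 1.6 2.3 2.6 2.7 2.1 1.9 2.7 2.6 2.5]
215 10 angle 169.79 passes y at axis -113.9 widths [1.1 1.4 1.5 1.5 1.6 1.5 1.8 1.8 0.6 1.9]
depth top 108 169.489 0.08900608308375116
depth scene 107 166.31995 0.08877469302829032
```

View pics/u_a.png

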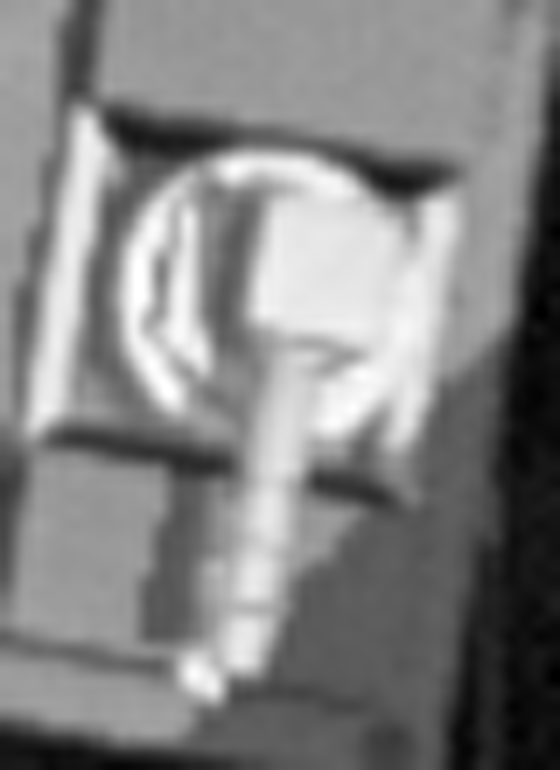

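Run:
```python
from m import *
d=pickle.load(open("u.pkl","rb"));im=d["top"];b=np.array([380,230]);f=14
w=lambda p,z:onplane(im,(np.array(p)+.5)/f-.5+b,z)[:,:2]
for n,p,z in(("armL",[[265,345],[225,665]],.083),("armR",[[315,370],[265,670]],.083),("barL",[[85,115],[30,430]],.03)):
    W=w(p,z);v=W[1]-W[0];print(n,np.degrees(np.arctan2(v[1],v[0])),W.tolist())
# clean edges by gradient per row, several images
for tag in("s","u"):
    im=pickle.load(open(tag+".pkl","rb"))["top"];c=cv2.GaussianBlur(up(im,(380,230,420,285),f),(0,0),5).astype(float)
    gx=cv2.Sobel(c,cv2.CV_64F,1,0,ksize=5);L=[];R=[]
    sl={"s":-.085,"u":-.15}[tag];x0={"s":292,"u":290}[tag]
    for Y in range(380,660,4):
        xc=int(x0+sl*(Y-355));l=np.argmax(gx[Y,xc-45:xc-8])+xc-45;r=np.argmin(gx[Y,xc+8:xc+45])+xc+8
        L.append((l,Y));R.append((r,Y))
    for nm,E in(("L",L),("R",R),("M",(np.array(L)+np.array(R))/2)):
        W=w(E,.083);v=cv2.fitLine(W.astype(np.float32),cv2.DIST_HUBER,0,1e-4,1e-4).ravel();print(tag,nm,np.degrees(np.arctan2(v[1],v[0]))%180, (v[3]+(.5368-v[2])*v[1]/v[0])*1000)
    print("mean width",np.mean([r[0]-l[0] for l,r in zip(L,R)])/f)
# rib and bars in initial image
im=pickle.load(open("a.pkl","rb"))["top"];c=cv2.GaussianBlur(up(im,(380,230,420,285),f),(0,0),4).astype(float)
M=[]
gx=cv2.Sobel(c,cv2.CV_64F,1,0,ksize=5)
for Y in range(490,650,4):
    xc=int(228-(Y-500)*.17); l=np.argmax(gx[Y,xc-25:xc+5])+xc-25;r=np.argmin(gx[Y,xc:xc+30])+xc;M.append(((l+r)/2,Y))
W=w(M,.045);v=cv2.fitLine(W.astype(np.float32),cv2.DIST_HUBER,0,1e-4,1e-4).ravel();print("rib",np.degrees(np.arctan2(v[1],v[0]))%180,(v[3]+(.5368-v[2])*v[1]/v[0])*1000,W.min(0),W.max(0))
```

```text
armL 172.96900418982062 [[0.5250172469885304, -0.10615679832736775], [0.47237738662440343, -0.09966452788610893]]
armR 170.577031783575 [[0.5210961618574584, -0.11444923501838157], [0.471706421058564, -0.10625247356656294]]
barL 170.40640881123164 [[0.5701698023307915, -0.08476691409341412], [0.5153536717386213, -0.07550176632582244]]
s L 174.08667 -109.322105
s R 175.2015 -115.94823
s M 174.48763 -112.78612
mean width 3.3122448979591836
u L 172.10745 -108.01991
u R 173.5596 -114.834435
u M 171.639 -112.2157
mean width 3.486734693877551
rib 172.30586 -112.13211 [ 0.47800411 -0.10755574] [ 0.50449163 -0.10411979]
```

Run:
```python
from m import *
d=pickle.load(open("u.pkl","rb"));im=d["scene"];c=(.5368,-.1127)
A=[]
for th in (169,171,174):
    p=cyl(c,th,.024,.02,.066);h=cv2.convexHull(proj(im,p).astype(np.float32)).reshape(-1,2)
    b=(350,265,394,303);f=6
    o=cv2.resize(im["pixels"][b[1]:b[3],b[0]:b[2]][...,::-1],None,fx=f,fy=f,interpolation=cv2.INTER_CUBIC)
    cv2.polylines(o,[(((h-b[:2]+.5)*f-.5)).astype(int)],True,(0,0,255),1);A.append(o)
cv2.imwrite("pics/u3.png",np.hstack(A))
```

```text
(no output)
```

View pics/u3.png

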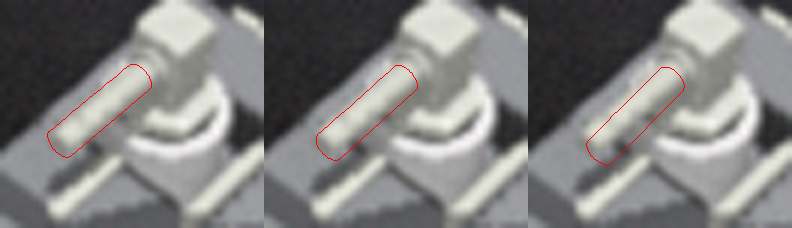

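Both views put the arm at 170–171.6°, against about 171° for the rib. The robot is clear, so I'm handing in.

```bash
python3 -c "
from h import *;st();print(manip.sign_off())"
```

```text
t 23.8 p [ 482.7 -338.7  223.1] jawyaw -103.08 app [-0.001  0.003 -1.   ] F [-0.2  1.1 -0.9] M [-0.04 -0.04 -0.03] w 0.4 q [-0.73  0.31  1.51  0.    1.32  1.07]
the job is handed in; nothing more can be done
None
```

I took the steel elbow from the stand and lowered it into the port with its arm a quarter turn counter-clockwise of the rib. It went in without force and I let go with the foot about 21.5 mm below the face. I then pushed the arm about 90° clockwise with closed fingers, in two passes with a look in between. The job was handed in at about 24 s with the gripper clear of everything.

What the last checks showed:
- **Arm angle:** an edge fit in the top view gave 171.6° and the scene outline about 170°. The rib is at roughly 171°. The arm line passes within about 0.5 mm of the port's axis.
- **Depth:** the top of the arm measured about 89 mm high, which matches the foot being 26 mm below the face.
- **Checks that disagreed:**
  - A brightness-threshold fit gave 168–170° for the arm, but its line missed the port's axis by 1–2 mm.
  - Fits to the depth data gave 169.5° (top) and 166° (scene).
  - A second fit of the rib gave 172.3°.
- **Tightness:** the last steady push was about 5.8 N at roughly 61 mm from the axis, or about 7 N at 50 mm. That is just under the stated 8–16 N, and I stopped there on the angle.
- **Other items:** I saw nothing disturbed in the last pictures, but I did not measure the other fitting or the things around the work.

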